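# Inking tools back on their outline pads

### The arm

A 6-joint arm with a two-finger parallel gripper is mounted at the origin on the work surface. World frame = base frame: x ahead of the robot, y to its left, z up, the work surface at z = 0. Lengths are in m, angles in rad, forces in N, time in s.
With the tool pointing down it reaches from about 0.375 to 0.975 m from the base axis. Payload 3.8 kg.
Tool frame: the origin (TCP) lies midway between the tips of the shut fingers; the grasp point (between the pads) lies behind it (ctrl.pinch_z is the x of the grasp point in the tool frame, in m); x points along the fingers, y is the direction in which the jaws open and shut, and the axes are right-handed (so a half turn about x gives the same grasp; the last joint's range is limited). The gripper opens to 88 mm and grips with 3 to 60 N. Pads are 18 mm wide; open, the fingers measure 123 mm over their backs; the gripper's body (75 mm by 187 mm) begins 45 mm behind the grasp point.
Start: joints at [-1.19, 0.264, 1.604, -0, 1.274, -0.037], TCP at [0.274, -0.617, 0.239] pointing down, gripper open.
Joint ranges: [-2.63, 2.63], [-0.94, 2.18], [0.31, 2.57], [-1.31, 4.45], [0, 2.66], [-2.55, 2.55]. Speed limits (rad/s): [2.57, 2.57, 3.14, 3.14, 3.14, 3.14].

### API

Orientations are given as a unit quaternion [x, y, z, w].
In Python, from station import telemetry, read_camera, ctrl gives the robot as it stands. The module is installed in compiled form; this text tells all that it offers.
- The arm moves only by the tool move_arm, never from a script. Its argument "commands" is a list of rows, each an object of numbers: "x", "y", "z": the shift along the tool's x, y, z scaled (see below); "rx", "ry", "rz": the turn, a rotation vector about the tool's x, y, z scaled (see below); "hand": the opening, from 0 (shut) to 1 (fully open). In form: [{"x": .., "y": .., "z": .., "rx": .., "ry": .., "rz": .., "hand": ..}, ...]. A call has exactly 10 rows; each row is the pose to reach, as a shift and turn from the pose measured when the call began, along the tool's axes at that moment, turning the shorter way round; what a row does not reach only later rows make up. The controller multiplies each number of a shift by 12 cm and each number of a turn by 180 degrees. A row lasts 1/12 s, in which the tool goes at most 41.7 mm and 7.16 degrees, less where a joint would pass 70% of its speed; a pose out of reach is approached as far as the arm can. A call with a number of a shift or a turn outside -1 to 1 is refused whole. A call with a gripper value outside its range is refused whole. The fingers move at their own pace and stop on an object; the grip force is fixed at half the most. Time passes only in rows, so rows that repeat a pose let the fingers close, or fill a call up. It gives the time, the measured TCP pose, the force and the opening at its end, in the units of the state.
- telemetry.get_state(): the state, without advancing time (a new reading comes with each control period).
- read_camera(name): name is "scene" or "top" or "wrist"; returns a dict with "color" (384x512x3 uint8, blue, green, red), "vfov" (degrees; the focal length in pixels is half the picture's height over the tangent of half this angle, whatever the lens; pixels are square), "cx", "cy" (the principal point, pixels), "dist_coeffs" ([k1, k2, p1, p2, k3] as OpenCV has them; the pictures are not rectified), "origin" and "attitude" of the camera in the world; the wrist camera has in their place "hand_eye" (4x4, takes a point from camera to tool coordinates, whose origin is the TCP and whose axes are the tool frame's). Camera axes: x right, y up, looking along -z (the intrinsics and any distortion apply to the point x, -y, -z); pixel columns grow to the right and rows downward; lengths in m; the calibration is good to about 2 mm. A picture is of the moment at which its call begins: read the wrist's pose just before it. There is no depth.
- ctrl.sign_off(): hands the job in, once; it reports no verdict.
The state is a dict: "time": time; "joint_pos": joint angles; "qd": joint speeds; "joint_efforts": joint torques, N m; "eef_pos": TCP position; "orientation": TCP orientation; "ft_force": force on the tool from outside, world axes, zero at the start; "moment": the same for the moment, N m; "width": finger opening in m.
Only numpy, scipy, OpenCV 4.12 (cv2) and the standard library are available. Lean on these libraries where they do the work, as an engineer would, in place of code of your own. Each camera call takes 0.05 s, during which the arm holds its last target. There are 200 camera calls.

### The job

Tidy the inking bench: set the dabber, the small ink tin, the printing block and the hand roller each upright on the cork pad that shows its own outline, centred on the outline and turned as it is drawn (roller drum on the wide part, handle on the stem), and let go of them. Leave the big blue-banded ink tin where it is.

Things in the scene. Friction and masses are not known exactly. Their poses are not given: they have to be found in the camera images.
- dabber_mid (a point): Ink dabber: a brown leather-covered round foot 64 mm across and 31 mm high, with an upright pale wooden handle above it, 28 mm across, from 42 to 76 mm above the underside. The point lies on its axis 38 mm above the underside (half-way up); z up. Grip the handle, 22 mm above this point.
- tin_mid (a point): Small closed ink tin, plain metal with a paper band, 44 mm across (46 at the rim) and 40 mm high. The point is its centre, 20 mm above its underside; z up.
- block_mid (a point): Mounted printing block: oblong wooden block with a grey lino face on top, 96 mm long (x), 40 mm wide (y), 26 mm high, the same both ways round. The point is its centre, 13 mm above its underside; z up.
- roller_mid (a point): Hand roller lying flat, a T from above, 112 mm long, 36 mm high: drum and steel frame (69 mm wide) ahead (+x), pale wooden handle behind (-x). Point: middle of its length, 18 mm above the underside; z up. The handle lies along x, 24 mm across, axis 22 mm above the underside, from the frame's crossbar (8 mm ahead) to 56 mm behind; small foot under its end. Grip it across, 18 to 22 mm behind the point.
- roller_drum (a point): Centre of the hand roller's grey-green drum, 38 mm ahead (+x) of the roller's middle and 18 mm above its underside. The drum is 60 mm long (along y) and 36 mm across.
- pad_dabber: Fixed round cork pad, 128 mm across and 4 mm thick, with a black outline of the dabber, a large filled disc 68 mm across, on it. Origin: middle of the pad's underside. The outline is at the pad's top, 4 mm above the origin.
- pad_tin: Fixed round cork pad, 128 mm across and 4 mm thick, with a black outline of the small tin, a small filled disc 48 mm across, on it. Origin: middle of the pad's underside. The outline is at the pad's top, 4 mm above the origin.
- pad_block: Fixed round cork pad, 128 mm across and 4 mm thick, with a black outline of the printing block, a filled oblong 100 by 44 mm, on it. Origin: middle of the pad's underside; x along the oblong, y across it. The outline is at the pad's top, 4 mm above the origin.
- pad_roller: Fixed round cork pad, 128 mm across and 4 mm thick, with a black outline of the hand roller, a filled T (wide part 74 mm, stem 28 mm, 116 mm long), on it. Origin: middle of the pad's underside; x points from the stem to the wide part. The roller fits with its middle and x axis over these. The outline is at the pad's top, 4 mm above the origin.
- big_tin: Bystander: large closed ink tin with a blue band, 86 mm across and 50 mm high, 0.55 kg, loose. Not part of the job, to be left where it is. Origin: centre of its underside.
Mind the look-alikes: they are no part of the job. Leave any green look-alike of the pad_dabber alone. Several things look just like the part that bears block_mid: the one meant starts farthest to the robot's left.

How it is judged:
At the end, for the whole second after the job is handed in: Each of the four things rests upright (within 0.15 rad) on its own pad, its centre within 15 mm of the pad's middle; the block's and the roller's long axis within 0.26 rad (15 degrees) of the drawn one, the roller's drum on the wide part of the T; all at rest (horizontal distance between dabber_mid and pad_dabber below 0.015 m and angle between each of dabber_mid, tin_mid, block_mid, roller_mid's own z axis and vertical below 0.15 rad and z of dabber_mid in the frame of pad_dabber between 0.038 and 0.047 m and linear speed of each of dabber, tin, block, roller below 0.01 m/s and horizontal distance between tin_mid and pad_tin below 0.015 m and z of tin_mid in the frame of pad_tin between 0.02 and 0.029 m and horizontal distance between block_mid and pad_block below 0.015 m and z of block_mid in the frame of pad_block between 0.013 and 0.022 m and horizontal distance between roller_mid and pad_roller below 0.015 m and z of roller_mid in the frame of pad_roller between 0.018 and 0.027 m and angle between the x axis of block_mid and the x axis of pad_block, either way round below 0.26 rad and angle between the x axis of roller_mid and the x axis of pad_roller, either way round below 0.26 rad and x of roller_drum in the frame of pad_roller above 0.02 m); the robot touches nothing.
It fails at once if the big ink tin is pushed more than 30 mm from its place (distance of big_tin from where it was at the start of the episode above 0.03 m).
It also fails if it takes over 118 s, if anything falls off the work surface, if the arm or the gripper's body presses on something with over 40 N, if the wrist force passes 120 N, or if a joint passes its speed limit or range.

## Working session

There is one attempt and no reset: what is moved stays moved. The work goes in short steps, Python scripts to look and compute and a tool call to move; the robot and the scene stay as the last step left them, time stands still between calls to the robot, and variables do not carry over. Pictures are saved under pics/ and viewed, about 12 in all and at most 16, crops included, and the job is handed in when it is done.

Besides the shell and the picture viewer there is one more tool, called as a command line: name --argument value ..., lists and objects as JSON in quotes. move_arm: Moves the arm, as the interface text tells. Its arguments: {"type":"object","properties":{"commands":{"type":"array"}},"required":["commands"]}

```bash
mkdir -p pics; cat > h.py <<'E'
import numpy as np, cv2
from station import telemetry, read_camera, ctrl
from scipy.spatial.transform import Rotation as R
def K(c):
    f=c["color"].shape[0]/2/np.tan(np.radians(c["vfov"])/2)
    return np.array([[f,0,c["cx"]],[0,f,c["cy"]],[0,0,1.]])
def pose(c,st=None):
    if "hand_eye" in c:
        T=np.eye(4);T[:3,:3]=R.from_quat(st["orientation"]).as_matrix();T[:3,3]=st["eef_pos"]
        T=T@np.array(c["hand_eye"]); return T[:3,3],T[:3,:3]
    a=np.array(c["attitude"],float)
    return np.array(c["origin"],float),(a if a.shape==(3,3) else R.from_quat(a).as_matrix())
def ray(c,px,z,st=None):
    o,M=pose(c,st)
    p=cv2.undistortPoints(np.array(px,float).reshape(-1,1,2),K(c),np.array(c["dist_coeffs"],float)).reshape(-1,2)
    d=np.c_[p[:,0],-p[:,1],-np.ones(len(p))]@M.T
    return o+d*((z-o[2])/d[:,2])[:,None]
E
python3 - <<'E'
from h import *
s=telemetry.get_state(); print(s,ctrl.pinch_z)
for n in("scene","top","wrist"):
    c=read_camera(n); cv2.imwrite(f"pics/{n}0.png",c["color"]); print(n,{k:v for k,v in c.items() if k!="color"})
E
```

```text
{'time': 0.0, 'joint_pos': array([-1.18991180e+00,  2.64734792e-01,  1.60533525e+00, -2.92017307e-05,
        1.27368269e+00, -3.68974768e-02]), 'qd': array([-1.60473874e-03, -5.98253602e-04, -1.14990408e-03,  4.06126451e-04,
        6.98845103e-04, -8.22032366e-05]), 'joint_efforts': array([-7.66116318e-04, -5.02109063e+01, -3.56875277e+01,  7.29709351e-02,
        2.93699896e-02, -2.06368813e-04]), 'eef_pos': array([ 0.27360553, -0.616308  ,  0.23742129]), 'orientation': array([-0.69159388, -0.14739   ,  0.69187473, -0.1458885 ]), 'ft_force': array([-1.05797957,  0.0302171 ,  0.49664342]), 'moment': array([ 0.02563627, -0.0501034 ,  0.00330697]), 'width': 0.08825438590786512} -0.0187
scene {'vfov': 53.37928978302925, 'cx': 262.08263292362994, 'cy': 192.92232444293955, 'dist_coeffs': array([-0.06410689,  0.        ,  0.        ,  0.        ,  0.        ]), 'origin': array([1.04233572, 0.82503175, 0.72891156]), 'attitude': array([0.13230393, 0.45609924, 0.83918048, 0.26503826])}
top {'vfov': 56.83343024331641, 'cx': 253.85120302781905, 'cy': 188.4253585891936, 'dist_coeffs': array([0.03162959, 0.        , 0.        , 0.        , 0.        ]), 'origin': array([ 0.40472484, -0.002985  ,  0.95546009]), 'attitude': array([-0.03113153,  0.01780573,  0.71707302, -0.69607476])}
wrist {'vfov': 68.0780918110141, 'cx': 255.37026998761073, 'cy': 191.53131154193753, 'dist_coeffs': array([-0.01827382,  0.        ,  0.        ,  0.        ,  0.        ]), 'hand_eye': array([[-1.37712715e-03,  3.18843429e-01, -9.47806400e-01,
        -1.45921293e-01],
       [ 9.99998733e-01,  1.19596032e-03, -1.05063789e-03,
        -2.01931001e-04],
       [ 7.98549863e-04, -9.47806646e-01, -3.18844672e-01,
        -8.23337645e-02],
       [ 0.00000000e+00,  0.00000000e+00,  0.00000000e+00,
         1.00000000e+00]])}
```

View pics/top0.png

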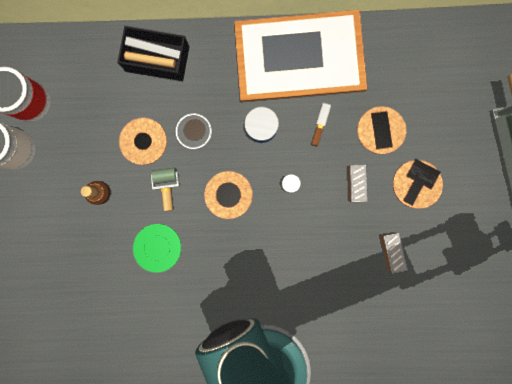

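View pics/scene0.png

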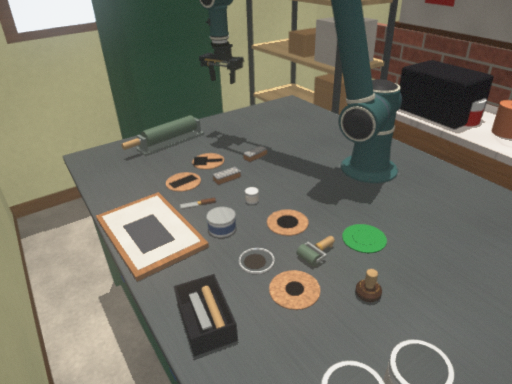

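The top view shows these (pixels):
- **Pads:** tin pad (143,141), dabber pad (228,194), block pad (382,130), roller pad (418,184). The green look-alike is at (157,248).
- **Things to move:** dabber (97,192), roller (165,188), small tin (291,183).
- **Big tin:** (262,124).
- **Block candidates:** (358,183) and (394,252). Left of the robot is image-left, so (358,183) is meant.

Next I'll measure these and check the blocks in an enlarged crop.

```bash
python3 - <<'E'
from h import *
c=read_camera("top"); im=c["color"]; hsv=cv2.cvtColor(im,cv2.COLOR_BGR2HSV)
H,S,V=[hsv[...,i].astype(int) for i in range(3)]
def show(n,px,z):
    p=ray(c,px,z); print(n,np.round(p[:,:2],4).tolist())
# outlines: black blobs within pad discs
for n,(u,v) in dict(tin=(143,141),dab=(228,194),block=(382,130),roller=(418,184)).items():
    yy,xx=np.mgrid[:384,:512]; near=(np.hypot(xx-u,yy-v)<30)
    cork=((H<20)&(S>90)&(V>110)&near).astype(np.uint8)
    cn=max(cv2.findContours(cork,0,1)[0],key=cv2.contourArea); hull=cv2.convexHull(cn)
    P=ray(c,hull.reshape(-1,2),.004)[:,:2]; (cc,r)=cv2.minEnclosingCircle(P.astype(np.float32))
    m=np.zeros((384,512),np.uint8); cv2.drawContours(m,[hull],-1,1,-1)
    m=cv2.erode(m,np.ones((3,3)));blk=(m>0)&(V<60)
    b=max(cv2.findContours(blk.astype(np.uint8),0,1)[0],key=cv2.contourArea)
    bp=ray(c,np.argwhere(blk)[:,::-1],.004)[:,:2]; rc=cv2.minAreaRect(ray(c,b.reshape(-1,2),.004)[:,:2].astype(np.float32))
    print(n,"cork",np.round(cc,4),round(r,4),"blk mean",bp.mean(0).round(4),"rect",np.round(rc[0],4),np.round(rc[1],4),round(rc[2],1))
show("tin top",[[291,183]],.04); show("bigtin top",[[262,124]],.05)
show("blockL",[[358,183]],.026); show("blockR",[[394,252]],.026)
show("dab foot",[[97,192]],.031); show("dab handle",[[86,191]],.076)
show("roller drum,handle end",[[165,178],[167,208]],.02)
x=cv2.resize(im[90:280,70:260],None,fx=3.1,fy=3.1,interpolation=2)
y=cv2.resize(im[110:280,270:445],None,fx=3.4,fy=3.4,interpolation=2)[:589]
cv2.imwrite("pics/cropL.png",x);cv2.imwrite("pics/cropR.png",y)
E
```

```text
tin cork [0.6104 0.3132] 0.0655 blk mean [0.6101 0.3136] rect [0.6095 0.3131] [0.041  0.0385] 88.3Traceback (most recent call last):
  File "<stdin>", line 14, in <module>
ValueError: max() iterable argument is empty
```

```bash
cat > m.py <<'E'
from h import *
c=read_camera("top"); im=c["color"]; hsv=cv2.cvtColor(im,cv2.COLOR_BGR2HSV)
H,S,V=[hsv[...,i].astype(int) for i in range(3)]
def show(n,px,z):
    p=ray(c,px,z); print(n,np.round(p[:,:2],4).tolist())
for n,(u,v) in dict(tin=(143,141),dab=(228,194),block=(382,130),roller=(418,184)).items():
    yy,xx=np.mgrid[:384,:512]; near=(np.hypot(xx-u,yy-v)<29)
    cork=((H<22)&(S>80)&(V>100)&near)
    hull=cv2.convexHull(np.argwhere(cork)[:,::-1].astype(np.int32))
    P=ray(c,hull.reshape(-1,2),.004)[:,:2]; (cc,r)=cv2.minEnclosingCircle(P.astype(np.float32))
    m=np.zeros((384,512),np.uint8); cv2.drawContours(m,[hull],-1,1,-1)
    m=cv2.erode(m,np.ones((3,3)));blk=(m>0)&(V<80)
    b=max(cv2.findContours(blk.astype(np.uint8),0,1)[0],key=cv2.contourArea)
    bp=ray(c,np.argwhere(blk)[:,::-1],.004)[:,:2]; rc=cv2.minAreaRect(ray(c,b.reshape(-1,2),.004)[:,:2].astype(np.float32))
    print(n,"cork",np.round(cc,4),round(r,4),"blk mean",bp.mean(0).round(4),"rect",np.round(rc[0],4),np.round(rc[1],4),round(rc[2],1),rc[2] and np.round(cv2.boxPoints(rc),3).tolist())
show("tin top",[[291,183]],.04); show("bigtin top",[[262,124]],.05)
show("blockL",[[358,183]],.026); show("blockR",[[394,252]],.026)
show("dab foot",[[97,192]],.031); show("dab handle",[[86,191]],.076)
show("roller drum,handle end",[[165,178],[167,208]],.02)
x=cv2.resize(im[90:280,70:260],None,fx=3.1,fy=3.1,interpolation=2)
y=cv2.resize(im[110:280,270:445],None,fx=3.4,fy=3.4,interpolation=2)[:589]
cv2.imwrite("pics/cropL.png",x);cv2.imwrite("pics/cropR.png",y)
E
python3 m.py
```

```text
tin cork [0.6103 0.3132] 0.0657 blk mean [0.6104 0.3134] rect [0.6108 0.3131] [0.0408 0.0415] 89.4 [[0.5899999737739563, 0.2930000126361847], [0.6309999823570251, 0.2919999957084656], [0.6320000290870667, 0.3330000042915344], [0.5899999737739563, 0.33399999141693115]]
dab cork [0.4564 0.084 ] 0.0654 blk mean [0.4582 0.0871] rect [0.4581 0.0839] [0.0592 0.0593] 88.8 [[0.42800000309944153, 0.054999999701976776], [0.4869999885559082, 0.05400000140070915], [0.4880000054836273, 0.11299999803304672], [0.42899999022483826, 0.11400000005960464]]
block cork [ 0.6184 -0.3327] 0.0658 blk mean [ 0.6189 -0.3332] rect [ 0.619  -0.3332] [0.0954 0.04  ] 5.7 [[0.5699999928474426, -0.3179999887943268], [0.5740000009536743, -0.3580000102519989], [0.6690000295639038, -0.3479999899864197], [0.6650000214576721, -0.30799999833106995]]
roller cork [ 0.4701 -0.4192] 0.0655 blk mean [ 0.4819 -0.4268] rect [ 0.4704 -0.4194] [0.0695 0.1116] 58.9 [[0.4050000011920929, -0.41999998688697815], [0.5, -0.4779999852180481], [0.5360000133514404, -0.4180000126361847], [0.4410000145435333, -0.3610000014305115]]
tin top [[0.4796, -0.083]]
bigtin top [[0.6341, -0.0127]]
blockL [[0.4753, -0.2582]]
blockR [[0.2955, -0.3402]]
dab foot [[0.4722, 0.4242]]
dab handle [[0.4722, 0.4307]]
roller drum,handle end [[0.5048, 0.2489], [0.425, 0.2445]]
```

View pics/cropR.png

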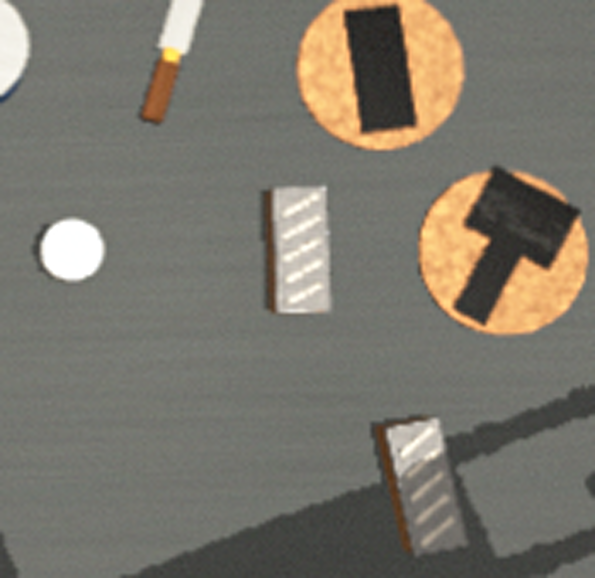

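View pics/cropL.png

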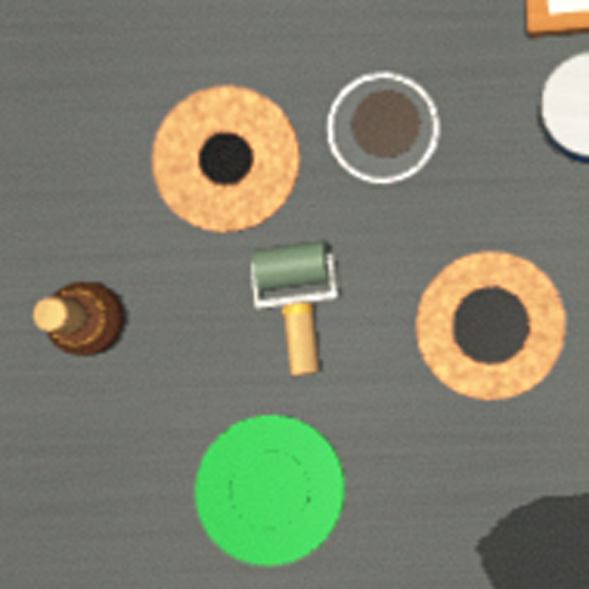

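The crop confirms it: the block at (358,183), y = -0.26, lies left of the other one at (394,252), y = -0.34. So (358,183) is the one meant. Both are oblong with a lino face. I'll write a planner helper and set off.

```bash
cat >> h.py <<'E'
def Rt(a):
    a=np.radians(a); x=np.array([0,0,-1.]);y=np.array([np.cos(a),np.sin(a),0]);return np.c_[x,y,np.cross(x,y)]
def plan(W):
    "W: waypoints (x,y,z TCP, jaw angle deg); prints numbers per call, from the present pose"
    s=telemetry.get_state(); p=np.array(s["eef_pos"]); M=R.from_quat(s["orientation"]).as_matrix()
    print("t",round(s["time"],2),"tcp",p.round(4),"jaw",np.degrees(np.arctan2(M[1,1],M[0,1])).round(1),"w",round(s["width"],4),"f",np.round(s["ft_force"],1),"q",np.round(s["joint_pos"],2))
    for w in W:
        T=Rt(w[3]); d=M.T@(np.array(w[:3])-p)/.12; r=R.from_matrix(M.T@T).as_rotvec()/np.pi
        print(w,"->",d.round(3),r.round(3), "rows>=",round(max(np.linalg.norm(d)*.12/.0417,np.degrees(np.linalg.norm(r)*np.pi)/7.16),1)); p=np.array(w[:3]);M=T
E
python3 - <<'E'
from h import *
plan([])
plan([(.35,-.50,.2,90),(.40,-.39,.2,90),(.44,-.275,.2,90)])
plan([(.35,-.50,.2,-90)])
E
```

```text
t 0.25 tcp [ 0.2738 -0.6166  0.238 ] jaw -66.1 w 0.0884 f [-0.5 -0.4  0.5] q [-1.19  0.26  1.6   0.    1.27 -0.04]
t 0.25 tcp [ 0.2738 -0.6166  0.238 ] jaw -66.1 w 0.0884 f [-0.5 -0.4  0.5] q [-1.19  0.26  1.6   0.    1.27 -0.04]
(0.35, -0.5, 0.2, 90) -> [ 0.318 -0.63  -0.975] [-0.867 -0.     0.   ] rows>= 21.8
(0.4, -0.39, 0.2, 90) -> [0.    0.917 0.417] [0. 0. 0.] rows>= 2.9
(0.44, -0.275, 0.2, 90) -> [0.    0.958 0.333] [0. 0. 0.] rows>= 2.9
t 0.25 tcp [ 0.2738 -0.6166  0.238 ] jaw -66.1 w 0.0884 f [-0.5 -0.4  0.5] q [-1.19  0.26  1.6   0.    1.27 -0.04]
(0.35, -0.5, 0.2, -90) -> [ 0.318 -0.63  -0.975] [0.133 0.    0.   ] rows>= 3.5
```

move_arm --commands '[{"x":0.1,"y":-0.2,"z":-0.3,"rx":0.04,"hand":1},{"x":0.2,"y":-0.4,"z":-0.6,"rx":0.08,"hand":1},{"x":0.32,"y":-0.63,"z":-0.975,"rx":0.133,"hand":1},{"x":0.32,"y":-0.63,"z":-0.975,"rx":0.133,"hand":1},{"x":0.32,"y":-0.63,"z":-0.975,"rx":0.133,"hand":1},{"x":0.32,"y":-0.63,"z":-0.975,"rx":0.133,"hand":1},{"x":0.32,"y":-0.63,"z":-0.975,"rx":0.133,"hand":1},{"x":0.32,"y":-0.63,"z":-0.975,"rx":0.133,"hand":1},{"x":0.32,"y":-0.63,"z":-0.975,"rx":0.133,"hand":1},{"x":0.32,"y":-0.63,"z":-0.975,"rx":0.133,"hand":1}]'

```text
invalid input at $.commands[0]: expected keys x, y, z, rx, ry, rz, hand
```

move_arm --commands '[{"y":-0.33,"z":-0.17,"hand":1},{"y":-0.66,"z":-0.34,"hand":1},{"y":-1,"z":-0.5,"hand":1},{"y":-1,"z":-0.5,"hand":1},{"y":-1,"z":-0.5,"hand":1},{"y":-1,"z":-0.5,"hand":1},{"y":-1,"z":-0.5,"hand":1},{"y":-1,"z":-0.5,"hand":1},{"y":-1,"z":-0.5,"hand":1},{"y":-1,"z":-0.5,"hand":1}]'

```text
invalid input at $.commands[0]: expected keys x, y, z, rx, ry, rz, hand
```

move_arm --commands '[{"y":-0.33,"z":-0.17,"hand":1},{"y":-0.66,"z":-0.34,"hand":1},{"y":-1,"z":-0.54,"hand":1},{"y":-1,"z":-0.54,"hand":1},{"y":-1,"z":-0.54,"hand":1},{"y":-1,"z":-0.54,"hand":1},{"y":-1,"z":-0.54,"hand":1},{"y":-1,"z":-0.54,"hand":1},{"y":-1,"z":-0.54,"hand":1},{"y":-1,"z":-0.54,"hand":1}]'

```text
invalid input at $.commands[0]: expected keys x, y, z, rx, ry, rz, hand
```

move_arm --commands '[{"x":0.1,"y":-0.2,"z":-0.3,"rx":0.04,"ry":0,"rz":0,"hand":1},{"x":0.2,"y":-0.4,"z":-0.6,"rx":0.08,"ry":0,"rz":0,"hand":1},{"x":0.32,"y":-0.63,"z":-0.975,"rx":0.133,"ry":0,"rz":0,"hand":1},{"x":0.32,"y":-0.63,"z":-0.975,"rx":0.133,"ry":0,"rz":0,"hand":1},{"x":0.32,"y":-0.63,"z":-0.975,"rx":0.133,"ry":0,"rz":0,"hand":1},{"x":0.32,"y":-0.63,"z":-0.975,"rx":0.133,"ry":0,"rz":0,"hand":1},{"x":0.32,"y":-0.63,"z":-0.975,"rx":0.133,"ry":0,"rz":0,"hand":1},{"x":0.32,"y":-0.63,"z":-0.975,"rx":0.133,"ry":0,"rz":0,"hand":1},{"x":0.32,"y":-0.63,"z":-0.975,"rx":0.133,"ry":0,"rz":0,"hand":1},{"x":0.32,"y":-0.63,"z":-0.975,"rx":0.133,"ry":0,"rz":0,"hand":1}]'

```text
time: 1.08
eef_pos: [0.3495, -0.5012, 0.2002]
orientation: [-0.707, 0.0, 0.707, 0.001]
ft_force: [-0.2, -0.4, 0.1]
width: 0.0884
```

move_arm --commands '[{"x":0,"y":-0.33,"z":-0.17,"rx":0,"ry":0,"rz":0,"hand":1},{"x":0,"y":-0.66,"z":-0.34,"rx":0,"ry":0,"rz":0,"hand":1},{"x":0,"y":-1,"z":-0.5,"rx":0,"ry":0,"rz":0,"hand":1},{"x":0,"y":-1,"z":-0.5,"rx":0,"ry":0,"rz":0,"hand":1},{"x":0,"y":-1,"z":-0.5,"rx":0,"ry":0,"rz":0,"hand":1},{"x":0,"y":-1,"z":-0.5,"rx":0,"ry":0,"rz":0,"hand":1},{"x":0,"y":-1,"z":-0.5,"rx":0,"ry":0,"rz":0,"hand":1},{"x":0,"y":-1,"z":-0.5,"rx":0,"ry":0,"rz":0,"hand":1},{"x":0,"y":-1,"z":-0.5,"rx":0,"ry":0,"rz":0,"hand":1},{"x":0,"y":-1,"z":-0.5,"rx":0,"ry":0,"rz":0,"hand":1}]'

```text
time: 1.92
eef_pos: [0.4091, -0.3823, 0.2001]
orientation: [-0.707, 0.001, 0.707, 0.001]
ft_force: [0.6, 0.7, 0.1]
width: 0.0881
```

move_arm --commands '[{"x":0,"y":-0.33,"z":-0.17,"rx":0,"ry":0,"rz":0,"hand":1},{"x":0,"y":-0.66,"z":-0.34,"rx":0,"ry":0,"rz":0,"hand":1},{"x":0,"y":-1,"z":-0.54,"rx":0,"ry":0,"rz":0,"hand":1},{"x":0,"y":-1,"z":-0.54,"rx":0,"ry":0,"rz":0,"hand":1},{"x":0,"y":-1,"z":-0.54,"rx":0,"ry":0,"rz":0,"hand":1},{"x":0,"y":-1,"z":-0.54,"rx":0,"ry":0,"rz":0,"hand":1},{"x":0,"y":-1,"z":-0.54,"rx":0,"ry":0,"rz":0,"hand":1},{"x":0,"y":-1,"z":-0.54,"rx":0,"ry":0,"rz":0,"hand":1},{"x":0,"y":-1,"z":-0.54,"rx":0,"ry":0,"rz":0,"hand":1},{"x":0,"y":-1,"z":-0.54,"rx":0,"ry":0,"rz":0,"hand":1}]'

```text
time: 2.75
eef_pos: [0.4737, -0.2636, 0.2]
orientation: [-0.707, 0.002, 0.707, 0.002]
ft_force: [1.1, -0.1, -0.1]
width: 0.0883
```

```bash
cat > w.py <<'E'
import sys; from h import *
s=telemetry.get_state(); c=read_camera("wrist"); np.save("w.npy",c["color"]); im=c["color"].copy()
# world grid at given height for reading positions: project TCP
cv2.imwrite(sys.argv[1],im); import pickle; pickle.dump((c,s),open("w.pkl","wb")); plan([])
E
python3 w.py pics/w1.png
```

```text
t 2.8 tcp [ 0.4738 -0.2634  0.2001] jaw -90.3 w 0.0884 f [0.6 0.6 0.3] q [-0.55  0.04  1.93 -0.    1.17  1.02]
```

View pics/w1.png

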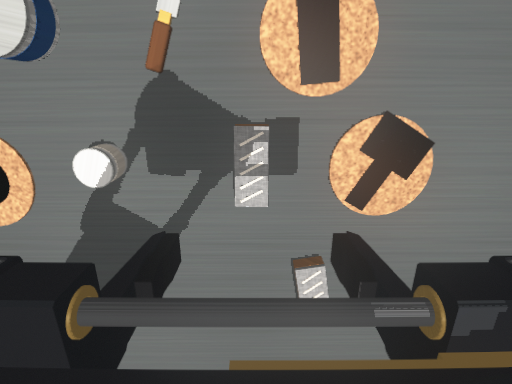

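The wrist view shows the block's top face with corners (235,127)-(268,207), the tin top at (94,168), the roller outline at (391,160) and part of the block outline.

```bash
python3 - <<'E'
from h import *; import pickle
c,s=pickle.load(open("w.pkl","rb"))
p=ray(c,[[235,127],[269,127],[268,207],[236,207]],.026,s); print(p.round(3)[:,:2].tolist(),p.mean(0).round(4))
print("tin",ray(c,[[94,168]],.04,s).round(3))
print("roller wide corners, stem end",ray(c,[[395,113],[433,147],[407,179],[361,146],[346,202],[360,211]],.004,s).round(3)[:,:2].tolist())
print("bigtin?",ray(c,[[339,80],[301,83]],.004,s).round(3)[:,:2].tolist())
plan([(.475,-.26,.09,-90),(.475,-.26,.004,-90),(.475,-.26,.104,-90),(.547,-.297,.104,-84),(.619,-.333,.104,-84),(.619,-.333,.010,-84)])
E
```

```text
[[0.524, -0.242], [0.524, -0.279], [0.429, -0.279], [0.429, -0.24]] [ 0.4762 -0.2602  0.026 ]
tin [[ 0.482 -0.085  0.04 ]]
roller wide corners, stem end [[0.537, -0.428], [0.497, -0.48], [0.457, -0.455], [0.498, -0.392], [0.426, -0.381], [0.414, -0.4]]
bigtin? [[0.573, -0.359], [0.57, -0.316]]
t 2.8 tcp [ 0.4738 -0.2634  0.2001] jaw -90.3 w 0.0884 f [0.6 0.6 0.3] q [-0.55  0.04  1.93 -0.    1.17  1.02]
(0.475, -0.26, 0.09, -90) -> [ 0.917 -0.028 -0.01 ] [-0.001  0.     0.   ] rows>= 2.6
(0.475, -0.26, 0.004, -90) -> [0.717 0.    0.   ] [0. 0. 0.] rows>= 2.1
(0.475, -0.26, 0.104, -90) -> [-0.833  0.     0.   ] [0. 0. 0.] rows>= 2.4
(0.547, -0.297, 0.104, -84) -> [ 0.     0.308 -0.6  ] [-0.033  0.     0.   ] rows>= 1.9
(0.619, -0.333, 0.104, -84) -> [ 0.     0.361 -0.565] [0. 0. 0.] rows>= 1.9
(0.619, -0.333, 0.01, -84) -> [0.783 0.    0.   ] [0. 0. 0.] rows>= 2.3
```

move_arm --commands '[{"x":0.3,"y":-0.02,"z":-0.02,"rx":0,"ry":0,"rz":0,"hand":1},{"x":0.6,"y":-0.03,"z":-0.02,"rx":0,"ry":0,"rz":0,"hand":1},{"x":0.917,"y":-0.03,"z":-0.02,"rx":0,"ry":0,"rz":0,"hand":1},{"x":0.917,"y":-0.03,"z":-0.02,"rx":0,"ry":0,"rz":0,"hand":1},{"x":0.917,"y":-0.03,"z":-0.02,"rx":0,"ry":0,"rz":0,"hand":1},{"x":0.917,"y":-0.03,"z":-0.02,"rx":0,"ry":0,"rz":0,"hand":1},{"x":0.917,"y":-0.03,"z":-0.02,"rx":0,"ry":0,"rz":0,"hand":1},{"x":0.917,"y":-0.03,"z":-0.02,"rx":0,"ry":0,"rz":0,"hand":1},{"x":0.917,"y":-0.03,"z":-0.02,"rx":0,"ry":0,"rz":0,"hand":1},{"x":0.917,"y":-0.03,"z":-0.02,"rx":0,"ry":0,"rz":0,"hand":1}]'

```text
time: 3.63
eef_pos: [0.4771, -0.2604, 0.0917]
orientation: [0.708, -0.002, -0.706, -0.001]
ft_force: [-0.4, 0.1, 0.7]
width: 0.0882
```

move_arm --commands '[{"x":0.2,"y":0,"z":0,"rx":0,"ry":0,"rz":0,"hand":1},{"x":0.4,"y":0,"z":0,"rx":0,"ry":0,"rz":0,"hand":1},{"x":0.6,"y":0,"z":0,"rx":0,"ry":0,"rz":0,"hand":1},{"x":0.7,"y":0,"z":0,"rx":0,"ry":0,"rz":0,"hand":1},{"x":0.7,"y":0,"z":0,"rx":0,"ry":0,"rz":0,"hand":0},{"x":0.7,"y":0,"z":0,"rx":0,"ry":0,"rz":0,"hand":0},{"x":0.7,"y":0,"z":0,"rx":0,"ry":0,"rz":0,"hand":0},{"x":0.7,"y":0,"z":0,"rx":0,"ry":0,"rz":0,"hand":0},{"x":0.7,"y":0,"z":0,"rx":0,"ry":0,"rz":0,"hand":0},{"x":0.7,"y":0,"z":0,"rx":0,"ry":0,"rz":0,"hand":0}]'

```text
time: 4.47
eef_pos: [0.4781, -0.2611, 0.0089]
orientation: [0.709, -0.002, -0.706, -0.001]
ft_force: [0.6, -0.3, -0.4]
width: 0.0503
```

move_arm --commands '[{"x":0.01,"y":0,"z":0,"rx":0,"ry":0,"rz":0,"hand":0},{"x":0.01,"y":0,"z":0,"rx":0,"ry":0,"rz":0,"hand":0},{"x":0.01,"y":0,"z":0,"rx":0,"ry":0,"rz":0,"hand":0},{"x":0.01,"y":0,"z":0,"rx":0,"ry":0,"rz":0,"hand":0},{"x":0.01,"y":0,"z":0,"rx":0,"ry":0,"rz":0,"hand":0},{"x":-0.1,"y":0,"z":0,"rx":0,"ry":0,"rz":0,"hand":0},{"x":-0.25,"y":0,"z":0,"rx":0,"ry":0,"rz":0,"hand":0},{"x":-0.45,"y":0,"z":0,"rx":0,"ry":0,"rz":0,"hand":0},{"x":-0.65,"y":0,"z":0,"rx":0,"ry":0,"rz":0,"hand":0},{"x":-0.7,"y":0,"z":0,"rx":0,"ry":0,"rz":0,"hand":0}]'

```text
time: 5.3
eef_pos: [0.4797, -0.262, 0.096]
orientation: [0.71, -0.003, -0.704, 0.0]
ft_force: [0.5, -0.3, -0.6]
width: 0.0395
```

```bash
python3 - <<'E'
from h import *
plan([(.619,-.335,.104,-84.5),(.619,-.335,.010,-84.5)])
E
```

```text
t 5.3 tcp [ 0.4797 -0.262   0.096 ] jaw -90.3 w 0.0395 f [ 0.5 -0.3 -0.6] q [-0.55  0.15  2.02 -0.    0.96  1.03]
(0.619, -0.335, 0.104, -84.5) -> [-0.053  0.603 -1.164] [-0.032 -0.003 -0.002] rows>= 3.8
(0.619, -0.335, 0.01, -84.5) -> [0.783 0.    0.   ] [0. 0. 0.] rows>= 2.3
```

move_arm --commands '[{"x":-0.01,"y":0.1,"z":-0.2,"rx":-0.01,"ry":0,"rz":0,"hand":0},{"x":-0.02,"y":0.2,"z":-0.4,"rx":-0.02,"ry":0,"rz":0,"hand":0},{"x":-0.03,"y":0.3,"z":-0.6,"rx":-0.032,"ry":-0.003,"rz":-0.002,"hand":0},{"x":-0.04,"y":0.4,"z":-0.8,"rx":-0.032,"ry":-0.003,"rz":-0.002,"hand":0},{"x":-0.05,"y":0.5,"z":-0.9,"rx":-0.032,"ry":-0.003,"rz":-0.002,"hand":0},{"x":-0.05,"y":0.6,"z":-1,"rx":-0.032,"ry":-0.003,"rz":-0.002,"hand":0},{"x":-0.05,"y":0.6,"z":-1,"rx":-0.032,"ry":-0.003,"rz":-0.002,"hand":0},{"x":-0.05,"y":0.6,"z":-1,"rx":-0.032,"ry":-0.003,"rz":-0.002,"hand":0},{"x":-0.05,"y":0.6,"z":-1,"rx":-0.032,"ry":-0.003,"rz":-0.002,"hand":0},{"x":-0.05,"y":0.6,"z":-1,"rx":-0.032,"ry":-0.003,"rz":-0.002,"hand":0}]'

```text
time: 6.13
eef_pos: [0.598, -0.3336, 0.1023]
orientation: [-0.705, -0.035, 0.707, -0.033]
ft_force: [-0.3, -0.1, -0.9]
width: 0.0398
```

```bash
python3 - <<'E'
from h import *
plan([(.621,-.334,.060,-84.5),(.621,-.334,.012,-84.5)])
E
```

```text
t 6.13 tcp [ 0.598  -0.3336  0.1023] jaw -84.5 w 0.0398 f [-0.3 -0.1 -0.9] q [-0.55  0.39  1.7  -0.    1.05  0.93]
(0.621, -0.334, 0.06, -84.5) -> [ 0.352  0.023 -0.192] [0.    0.001 0.001] rows>= 1.2
(0.621, -0.334, 0.012, -84.5) -> [0.4 0.  0. ] [0. 0. 0.] rows>= 1.2
```

move_arm --commands '[{"x":0.1,"y":0.02,"z":-0.1,"rx":0,"ry":0.001,"rz":0.001,"hand":0},{"x":0.25,"y":0.02,"z":-0.19,"rx":0,"ry":0.001,"rz":0.001,"hand":0},{"x":0.4,"y":0.02,"z":-0.19,"rx":0,"ry":0.001,"rz":0.001,"hand":0},{"x":0.55,"y":0.02,"z":-0.19,"rx":0,"ry":0.001,"rz":0.001,"hand":0},{"x":0.65,"y":0.02,"z":-0.19,"rx":0,"ry":0.001,"rz":0.001,"hand":0},{"x":0.72,"y":0.02,"z":-0.19,"rx":0,"ry":0.001,"rz":0.001,"hand":0},{"x":0.75,"y":0.02,"z":-0.19,"rx":0,"ry":0.001,"rz":0.001,"hand":0},{"x":0.75,"y":0.02,"z":-0.19,"rx":0,"ry":0.001,"rz":0.001,"hand":0},{"x":0.75,"y":0.02,"z":-0.19,"rx":0,"ry":0.001,"rz":0.001,"hand":0.5},{"x":0.75,"y":0.02,"z":-0.19,"rx":0,"ry":0.001,"rz":0.001,"hand":1}]'

```text
time: 6.97
eef_pos: [0.6212, -0.3339, 0.0133]
orientation: [0.707, 0.033, -0.706, 0.035]
ft_force: [-0.3, 0.4, 0.4]
width: 0.0485
```

move_arm --commands '[{"x":0,"y":0,"z":0,"rx":0,"ry":0,"rz":0,"hand":1},{"x":0,"y":0,"z":0,"rx":0,"ry":0,"rz":0,"hand":1},{"x":0,"y":0,"z":0,"rx":0,"ry":0,"rz":0,"hand":1},{"x":-0.3,"y":0,"z":0,"rx":0,"ry":0,"rz":0,"hand":1},{"x":-0.6,"y":0,"z":0,"rx":0,"ry":0,"rz":0,"hand":1},{"x":-0.9,"y":0,"z":0,"rx":0,"ry":0,"rz":0,"hand":1},{"x":-1,"y":0,"z":0,"rx":0,"ry":0,"rz":0,"hand":1},{"x":-1,"y":0,"z":0,"rx":0,"ry":0,"rz":0,"hand":1},{"x":-1,"y":0,"z":0,"rx":0,"ry":0,"rz":0,"hand":1},{"x":-1,"y":0,"z":0,"rx":0,"ry":0,"rz":0,"hand":1}]'

```text
time: 7.8
eef_pos: [0.6197, -0.333, 0.1309]
orientation: [-0.706, -0.034, 0.707, -0.034]
ft_force: [-0.4, 1.3, -1.2]
width: 0.0883
```

```bash
python3 - <<'E'
from h import *
plan([(.55,-.21,.13,-87),(.482,-.085,.13,-90),(.482,-.085,.01,-90)])
E
```

```text
t 7.8 tcp [ 0.6197 -0.333   0.1309] jaw -84.5 w 0.0883 f [-0.4  1.3 -1.2] q [-0.53  0.39  1.64 -0.    1.11  0.95]
(0.55, -0.21, 0.13, -87) -> [ 0.008 -1.076  0.479] [ 0.014  0.    -0.   ] rows>= 3.4
(0.482, -0.085, 0.13, -90) -> [ 0.    -1.07   0.511] [0.017 0.    0.   ] rows>= 3.4
(0.482, -0.085, 0.01, -90) -> [1. 0. 0.] [0. 0. 0.] rows>= 2.9
```

move_arm --commands '[{"x":0,"y":-0.33,"z":0.17,"rx":0.014,"ry":0,"rz":0,"hand":1},{"x":0,"y":-0.66,"z":0.34,"rx":0.014,"ry":0,"rz":0,"hand":1},{"x":0,"y":-1,"z":0.48,"rx":0.014,"ry":0,"rz":0,"hand":1},{"x":0,"y":-1,"z":0.48,"rx":0.014,"ry":0,"rz":0,"hand":1},{"x":0,"y":-1,"z":0.48,"rx":0.014,"ry":0,"rz":0,"hand":1},{"x":0,"y":-1,"z":0.48,"rx":0.014,"ry":0,"rz":0,"hand":1},{"x":0,"y":-1,"z":0.48,"rx":0.014,"ry":0,"rz":0,"hand":1},{"x":0,"y":-1,"z":0.48,"rx":0.014,"ry":0,"rz":0,"hand":1},{"x":0,"y":-1,"z":0.48,"rx":0.014,"ry":0,"rz":0,"hand":1},{"x":0,"y":-1,"z":0.48,"rx":0.014,"ry":0,"rz":0,"hand":1}]'

```text
time: 8.63
eef_pos: [0.5514, -0.2201, 0.1309]
orientation: [-0.707, -0.018, 0.707, -0.018]
ft_force: [0.2, 0.9, 0.7]
width: 0.0884
```

move_arm --commands '[{"x":0,"y":-0.33,"z":0.17,"rx":0.017,"ry":0,"rz":0,"hand":1},{"x":0,"y":-0.66,"z":0.34,"rx":0.017,"ry":0,"rz":0,"hand":1},{"x":0,"y":-1,"z":0.51,"rx":0.017,"ry":0,"rz":0,"hand":1},{"x":0,"y":-1,"z":0.51,"rx":0.017,"ry":0,"rz":0,"hand":1},{"x":0,"y":-1,"z":0.51,"rx":0.017,"ry":0,"rz":0,"hand":1},{"x":0,"y":-1,"z":0.51,"rx":0.017,"ry":0,"rz":0,"hand":1},{"x":0,"y":-1,"z":0.51,"rx":0.017,"ry":0,"rz":0,"hand":1},{"x":0,"y":-1,"z":0.51,"rx":0.017,"ry":0,"rz":0,"hand":1},{"x":0,"y":-1,"z":0.51,"rx":0.017,"ry":0,"rz":0,"hand":1},{"x":0,"y":-1,"z":0.51,"rx":0.017,"ry":0,"rz":0,"hand":1}]'

```text
time: 9.47
eef_pos: [0.4847, -0.1043, 0.1309]
orientation: [-0.707, 0.001, 0.707, 0.001]
ft_force: [0.1, -0.2, 0.3]
width: 0.0882
```

```bash
python3 w.py pics/w2.png; python3 - <<'E'
from h import *; import pickle
c,s=pickle.load(open("w.pkl","rb")); im=c["color"]
plan([(.482,-.085,.09,-90),(.482,-.085,.01,-90)])
hsv=cv2.cvtColor(im,cv2.COLOR_BGR2HSV)
m=((hsv[...,2]>165)&(hsv[...,1]<40)).astype(np.uint8)
for k in cv2.findContours(m,0,1)[0]:
    if cv2.contourArea(k)>500: 
        P=ray(c,k.reshape(-1,2),.04,s); print(cv2.boundingRect(k),cv2.minEnclosingCircle(P[:,:2].astype(np.float32)),P[:,:2].mean(0))
E
```

```text
t 9.52 tcp [ 0.4845 -0.1041  0.1308] jaw -90.2 w 0.0881 f [ 0.1 -0.4  0.9] q [-0.26  0.02  2.09 -0.    1.03  1.31]
t 9.52 tcp [ 0.4845 -0.1041  0.1308] jaw -90.2 w 0.0881 f [ 0.1 -0.4  0.9] q [-0.26  0.02  2.09 -0.    1.03  1.31]
(0.482, -0.085, 0.09, -90) -> [ 0.34  -0.16   0.021] [-0.001  0.    -0.   ] rows>= 1.1
(0.482, -0.085, 0.01, -90) -> [0.667 0.    0.   ] [0. 0. 0.] rows>= 1.9
(207, 175, 48, 47) ((0.48099786043167114, -0.08338356018066406), 0.02232537604868412) [ 0.48118718 -0.08311875]
(58, 0, 122, 58) ((0.6342262029647827, -0.006131647154688835), 0.044191453605890274) [ 0.62080583 -0.00571145]
```

View pics/w2.png

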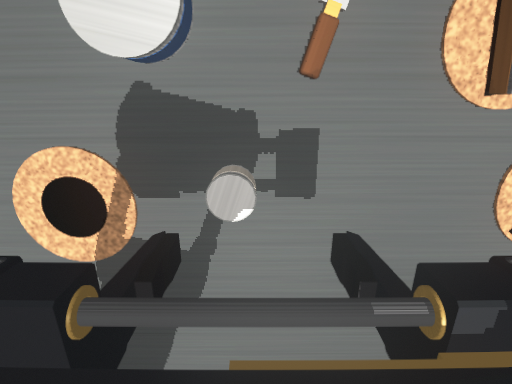

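The small tin's top shows at (231,197), which puts it at (0.481,-0.083). The block is on its outline at upper right. Now the tin grasp.

move_arm --commands '[{"x":0,"y":-0.17,"z":0.03,"rx":0,"ry":0,"rz":0,"hand":1},{"x":0.2,"y":-0.175,"z":0.03,"rx":0,"ry":0,"rz":0,"hand":1},{"x":0.4,"y":-0.175,"z":0.03,"rx":0,"ry":0,"rz":0,"hand":1},{"x":0.6,"y":-0.175,"z":0.03,"rx":0,"ry":0,"rz":0,"hand":1},{"x":0.8,"y":-0.175,"z":0.03,"rx":0,"ry":0,"rz":0,"hand":1},{"x":0.95,"y":-0.175,"z":0.03,"rx":0,"ry":0,"rz":0,"hand":1},{"x":1,"y":-0.175,"z":0.03,"rx":0,"ry":0,"rz":0,"hand":1},{"x":1,"y":-0.175,"z":0.03,"rx":0,"ry":0,"rz":0,"hand":0},{"x":1,"y":-0.175,"z":0.03,"rx":0,"ry":0,"rz":0,"hand":0},{"x":1,"y":-0.175,"z":0.03,"rx":0,"ry":0,"rz":0,"hand":0}]'

```text
time: 10.35
eef_pos: [0.4822, -0.0836, 0.0121]
orientation: [0.708, -0.002, -0.707, -0.001]
ft_force: [0.2, -0.2, -0.1]
width: 0.0705
```

move_arm --commands '[{"x":0,"y":0,"z":0,"rx":0,"ry":0,"rz":0,"hand":0},{"x":0,"y":0,"z":0,"rx":0,"ry":0,"rz":0,"hand":0},{"x":0,"y":0,"z":0,"rx":0,"ry":0,"rz":0,"hand":0},{"x":0,"y":0,"z":0,"rx":0,"ry":0,"rz":0,"hand":0},{"x":0,"y":0,"z":0,"rx":0,"ry":0,"rz":0,"hand":0},{"x":0,"y":0,"z":0,"rx":0,"ry":0,"rz":0,"hand":0},{"x":0,"y":0,"z":0,"rx":0,"ry":0,"rz":0,"hand":0},{"x":0,"y":0,"z":0,"rx":0,"ry":0,"rz":0,"hand":0},{"x":0,"y":0,"z":0,"rx":0,"ry":0,"rz":0,"hand":0},{"x":0,"y":0,"z":0,"rx":0,"ry":0,"rz":0,"hand":0}]'

```text
time: 11.18
eef_pos: [0.4828, -0.0836, 0.0128]
orientation: [0.708, -0.002, -0.706, -0.001]
ft_force: [-1.4, -0.1, 6.3]
width: 0.0433
```

move_arm --commands '[{"x":-0.15,"y":0,"z":0,"rx":0,"ry":0,"rz":0,"hand":0},{"x":-0.3,"y":0,"z":0,"rx":0,"ry":0,"rz":0,"hand":0},{"x":-0.5,"y":0,"z":0,"rx":0,"ry":0,"rz":0,"hand":0},{"x":-0.7,"y":0,"z":0,"rx":0,"ry":0,"rz":0,"hand":0},{"x":-0.9,"y":0,"z":0,"rx":0,"ry":0,"rz":0,"hand":0},{"x":-1,"y":0,"z":0,"rx":0,"ry":0,"rz":0,"hand":0},{"x":-1,"y":0,"z":0,"rx":0,"ry":0,"rz":0,"hand":0},{"x":-1,"y":0,"z":0,"rx":0,"ry":0,"rz":0,"hand":0},{"x":-1,"y":0,"z":0,"rx":0,"ry":0,"rz":0,"hand":0},{"x":-1,"y":0,"z":0,"rx":0,"ry":0,"rz":0,"hand":0}]'

```text
time: 12.02
eef_pos: [0.481, -0.0832, 0.1308]
orientation: [-0.707, 0.001, 0.708, 0.001]
ft_force: [-1.0, 0.4, -1.8]
width: 0.0433
```

```bash
python3 - <<'E'
from h import *
plan([(.50,.03,.13,-75),(.54,.135,.13,-60),(.576,.23,.13,-60),(.6105,.313,.13,-60)])
E
```

```text
t 12.02 tcp [ 0.481  -0.0832  0.1308] jaw -90.2 w 0.0433 f [-1.   0.4 -1.8] q [-0.22  0.01  2.11 -0.    1.03  1.35]
(0.5, 0.03, 0.13, -75) -> [ 0.006 -0.944 -0.155] [-0.084  0.    -0.   ] rows>= 2.8
(0.54, 0.135, 0.13, -60) -> [ 0.    -0.759 -0.548] [-0.083  0.     0.   ] rows>= 2.7
(0.576, 0.23, 0.13, -60) -> [ 0.    -0.536 -0.656] [0. 0. 0.] rows>= 2.4
(0.6105, 0.313, 0.13, -60) -> [ 0.    -0.455 -0.595] [0. 0. 0.] rows>= 2.2
```

move_arm --commands '[{"x":0,"y":-0.2,"z":-0.03,"rx":-0.02,"ry":0,"rz":0,"hand":0},{"x":0,"y":-0.4,"z":-0.06,"rx":-0.04,"ry":0,"rz":0,"hand":0},{"x":0,"y":-0.65,"z":-0.1,"rx":-0.06,"ry":0,"rz":0,"hand":0},{"x":0,"y":-0.944,"z":-0.155,"rx":-0.084,"ry":0,"rz":0,"hand":0},{"x":0,"y":-0.944,"z":-0.155,"rx":-0.084,"ry":0,"rz":0,"hand":0},{"x":0,"y":-0.944,"z":-0.155,"rx":-0.084,"ry":0,"rz":0,"hand":0},{"x":0,"y":-0.944,"z":-0.155,"rx":-0.084,"ry":0,"rz":0,"hand":0},{"x":0,"y":-0.944,"z":-0.155,"rx":-0.084,"ry":0,"rz":0,"hand":0},{"x":0,"y":-0.944,"z":-0.155,"rx":-0.084,"ry":0,"rz":0,"hand":0},{"x":0,"y":-0.944,"z":-0.155,"rx":-0.084,"ry":0,"rz":0,"hand":0}]'

```text
time: 12.85
eef_pos: [0.4998, 0.029, 0.1305]
orientation: [-0.701, -0.091, 0.702, -0.091]
ft_force: [-0.2, 0.3, -1.1]
width: 0.0438
```

move_arm --commands '[{"x":0,"y":-0.2,"z":-0.14,"rx":-0.02,"ry":0,"rz":0,"hand":0},{"x":0,"y":-0.4,"z":-0.28,"rx":-0.04,"ry":0,"rz":0,"hand":0},{"x":0,"y":-0.6,"z":-0.42,"rx":-0.06,"ry":0,"rz":0,"hand":0},{"x":0,"y":-0.759,"z":-0.548,"rx":-0.083,"ry":0,"rz":0,"hand":0},{"x":0,"y":-0.759,"z":-0.548,"rx":-0.083,"ry":0,"rz":0,"hand":0},{"x":0,"y":-0.759,"z":-0.548,"rx":-0.083,"ry":0,"rz":0,"hand":0},{"x":0,"y":-0.759,"z":-0.548,"rx":-0.083,"ry":0,"rz":0,"hand":0},{"x":0,"y":-0.759,"z":-0.548,"rx":-0.083,"ry":0,"rz":0,"hand":0},{"x":0,"y":-0.759,"z":-0.548,"rx":-0.083,"ry":0,"rz":0,"hand":0},{"x":0,"y":-0.759,"z":-0.548,"rx":-0.083,"ry":0,"rz":0,"hand":0}]'

```text
time: 13.68
eef_pos: [0.5397, 0.1329, 0.1303]
orientation: [-0.683, -0.181, 0.684, -0.181]
ft_force: [0.2, -0.1, -1.6]
width: 0.0436
```

move_arm --commands '[{"x":0,"y":-0.2,"z":-0.2,"rx":0,"ry":0,"rz":0,"hand":0},{"x":0,"y":-0.4,"z":-0.45,"rx":0,"ry":0,"rz":0,"hand":0},{"x":0,"y":-0.6,"z":-0.7,"rx":0,"ry":0,"rz":0,"hand":0},{"x":0,"y":-0.8,"z":-0.95,"rx":0,"ry":0,"rz":0,"hand":0},{"x":0,"y":-0.85,"z":-1,"rx":0,"ry":0,"rz":0,"hand":0},{"x":0,"y":-0.85,"z":-1,"rx":0,"ry":0,"rz":0,"hand":0},{"x":0,"y":-0.85,"z":-1,"rx":0,"ry":0,"rz":0,"hand":0},{"x":0,"y":-0.85,"z":-1,"rx":0,"ry":0,"rz":0,"hand":0},{"x":0,"y":-0.85,"z":-1,"rx":0,"ry":0,"rz":0,"hand":0},{"x":0,"y":-0.85,"z":-1,"rx":0,"ry":0,"rz":0,"hand":0}]'

```text
time: 14.52
eef_pos: [0.5931, 0.2794, 0.1301]
orientation: [-0.683, -0.18, 0.685, -0.181]
ft_force: [-0.5, -0.5, -1.6]
width: 0.0432
```

```bash
python3 w.py pics/w3.png; python3 - <<'E'
from h import *
plan([(.6105,.313,.06,-60),(.6105,.313,.0175,-60)])
E
```

```text
t 14.57 tcp [0.5933 0.2796 0.1302] jaw -60.4 w 0.0434 f [ 0.5 -0.3 -1.2] q [0.4  0.31 1.75 0.   1.08 1.46]
t 14.57 tcp [0.5933 0.2796 0.1302] jaw -60.4 w 0.0434 f [ 0.5 -0.3 -1.2] q [0.4  0.31 1.75 0.   1.08 1.46]
(0.6105, 0.313, 0.06, -60) -> [ 0.585 -0.171 -0.264] [-0.002  0.001  0.   ] rows>= 1.9
(0.6105, 0.313, 0.0175, -60) -> [0.354 0.    0.   ] [0. 0. 0.] rows>= 1.0
```

View pics/w3.png

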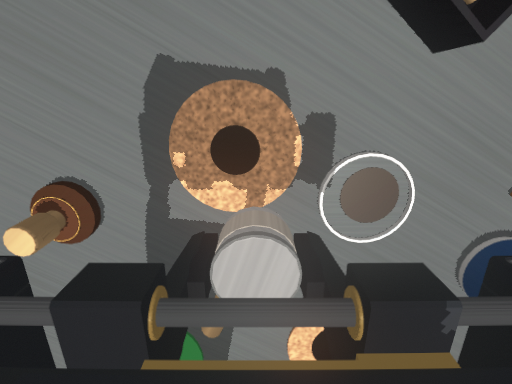

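Tin held upright; its pad disc is at (235,150). Quick pad check, then lower.

```bash
python3 - <<'E'
from h import *; import pickle
c,s=pickle.load(open("w.pkl","rb"))
print("pad tin",ray(c,[[235,150]],.004,s).round(4),"dab handle top",ray(c,[[21,241]],.076,s).round(4),"foot",ray(c,[[65,212]],.02,s).round(4),"ring",ray(c,[[367,197]],.0,s).round(4))
E
```

```text
pad tin [[0.6119 0.3125 0.004 ]] dab handle top [[0.4774 0.4293 0.076 ]] foot [[0.4789 0.4296 0.02  ]] ring [[0.6353 0.1705 0.    ]]
```

move_arm --commands '[{"x":0.1,"y":-0.1,"z":-0.15,"rx":0,"ry":0.001,"rz":0,"hand":0},{"x":0.2,"y":-0.17,"z":-0.26,"rx":0,"ry":0.001,"rz":0,"hand":0},{"x":0.4,"y":-0.17,"z":-0.26,"rx":0,"ry":0.001,"rz":0,"hand":0},{"x":0.6,"y":-0.17,"z":-0.26,"rx":0,"ry":0.001,"rz":0,"hand":0},{"x":0.75,"y":-0.17,"z":-0.26,"rx":0,"ry":0.001,"rz":0,"hand":0},{"x":0.85,"y":-0.17,"z":-0.26,"rx":0,"ry":0.001,"rz":0,"hand":0},{"x":0.9,"y":-0.17,"z":-0.26,"rx":0,"ry":0.001,"rz":0,"hand":0},{"x":0.93,"y":-0.17,"z":-0.26,"rx":0,"ry":0.001,"rz":0,"hand":0},{"x":0.94,"y":-0.17,"z":-0.26,"rx":0,"ry":0.001,"rz":0,"hand":0},{"x":0.94,"y":-0.17,"z":-0.26,"rx":0,"ry":0.001,"rz":0,"hand":0}]'

```text
time: 15.4
eef_pos: [0.6108, 0.3128, 0.0183]
orientation: [0.684, 0.181, -0.683, 0.18]
ft_force: [-0.4, 0.1, -0.7]
width: 0.0436
```

move_arm --commands '[{"x":0.012,"y":0,"z":0,"rx":0,"ry":0,"rz":0,"hand":0},{"x":0.012,"y":0,"z":0,"rx":0,"ry":0,"rz":0,"hand":0},{"x":0.012,"y":0,"z":0,"rx":0,"ry":0,"rz":0,"hand":0.6},{"x":0.012,"y":0,"z":0,"rx":0,"ry":0,"rz":0,"hand":1},{"x":0.012,"y":0,"z":0,"rx":0,"ry":0,"rz":0,"hand":1},{"x":0.012,"y":0,"z":0,"rx":0,"ry":0,"rz":0,"hand":1},{"x":0.012,"y":0,"z":0,"rx":0,"ry":0,"rz":0,"hand":1},{"x":0.012,"y":0,"z":0,"rx":0,"ry":0,"rz":0,"hand":1},{"x":0.012,"y":0,"z":0,"rx":0,"ry":0,"rz":0,"hand":1},{"x":0.012,"y":0,"z":0,"rx":0,"ry":0,"rz":0,"hand":1}]'

```text
time: 16.23
eef_pos: [0.6108, 0.3128, 0.0168]
orientation: [0.684, 0.181, -0.683, 0.18]
ft_force: [-0.2, 1.0, 0.7]
width: 0.088
```

move_arm --commands '[{"x":-0.2,"y":0,"z":0,"rx":0,"ry":0,"rz":0,"hand":1},{"x":-0.5,"y":0,"z":0,"rx":0,"ry":0,"rz":0,"hand":1},{"x":-0.8,"y":0,"z":0,"rx":0,"ry":0,"rz":0,"hand":1},{"x":-1,"y":0,"z":0,"rx":0,"ry":0,"rz":0,"hand":1},{"x":-1,"y":0,"z":0,"rx":0,"ry":0,"rz":0,"hand":1},{"x":-1,"y":0,"z":0,"rx":0,"ry":0,"rz":0,"hand":1},{"x":-1,"y":0,"z":0,"rx":0,"ry":0,"rz":0,"hand":1},{"x":-1,"y":0,"z":0,"rx":0,"ry":0,"rz":0,"hand":1},{"x":-1,"y":0,"z":0,"rx":0,"ry":0,"rz":0,"hand":1},{"x":-1,"y":0,"z":0,"rx":0,"ry":0,"rz":0,"hand":1}]'

```text
time: 17.07
eef_pos: [0.6095, 0.3121, 0.1347]
orientation: [-0.683, -0.181, 0.684, -0.18]
ft_force: [0.2, 1.0, -0.1]
width: 0.088
```

```bash
python3 - <<'E'
from h import *
plan([(.55,.37,.15,-50),(.475,.426,.15,-45)])
E
```

```text
t 17.07 tcp [0.6095 0.3121 0.1347] jaw -60.4 w 0.088 f [ 0.2  1.  -0.1] q [0.44 0.36 1.68 0.   1.1  1.49]
(0.55, 0.37, 0.15, -50) -> [-0.127 -0.664  0.193] [-0.058  0.     0.   ] rows>= 2.0
(0.475, 0.426, 0.15, -45) -> [ 0.    -0.759  0.179] [-0.028  0.     0.   ] rows>= 2.2
```

move_arm --commands '[{"x":-0.13,"y":-0.33,"z":0.1,"rx":-0.03,"ry":0,"rz":0,"hand":1},{"x":-0.13,"y":-0.664,"z":0.193,"rx":-0.058,"ry":0,"rz":0,"hand":1},{"x":-0.13,"y":-0.664,"z":0.193,"rx":-0.058,"ry":0,"rz":0,"hand":1},{"x":-0.13,"y":-0.664,"z":0.193,"rx":-0.058,"ry":0,"rz":0,"hand":1},{"x":-0.13,"y":-0.664,"z":0.193,"rx":-0.058,"ry":0,"rz":0,"hand":1},{"x":-0.13,"y":-0.664,"z":0.193,"rx":-0.058,"ry":0,"rz":0,"hand":1},{"x":-0.13,"y":-0.664,"z":0.193,"rx":-0.058,"ry":0,"rz":0,"hand":1},{"x":-0.13,"y":-0.664,"z":0.193,"rx":-0.058,"ry":0,"rz":0,"hand":1},{"x":-0.13,"y":-0.664,"z":0.193,"rx":-0.058,"ry":0,"rz":0,"hand":1},{"x":-0.13,"y":-0.664,"z":0.193,"rx":-0.058,"ry":0,"rz":0,"hand":1}]'

```text
time: 17.9
eef_pos: [0.5505, 0.3694, 0.1502]
orientation: [-0.664, -0.242, 0.665, -0.241]
ft_force: [0.5, -0.1, 0.5]
width: 0.0879
```

move_arm --commands '[{"x":0,"y":-0.3,"z":0.09,"rx":-0.015,"ry":0,"rz":0,"hand":1},{"x":0,"y":-0.6,"z":0.18,"rx":-0.028,"ry":0,"rz":0,"hand":1},{"x":0,"y":-0.759,"z":0.18,"rx":-0.028,"ry":0,"rz":0,"hand":1},{"x":0,"y":-0.759,"z":0.18,"rx":-0.028,"ry":0,"rz":0,"hand":1},{"x":0,"y":-0.759,"z":0.18,"rx":-0.028,"ry":0,"rz":0,"hand":1},{"x":0,"y":-0.759,"z":0.18,"rx":-0.028,"ry":0,"rz":0,"hand":1},{"x":0,"y":-0.759,"z":0.18,"rx":-0.028,"ry":0,"rz":0,"hand":1},{"x":0,"y":-0.759,"z":0.18,"rx":-0.028,"ry":0,"rz":0,"hand":1},{"x":0,"y":-0.759,"z":0.18,"rx":-0.028,"ry":0,"rz":0,"hand":1},{"x":0,"y":-0.759,"z":0.18,"rx":-0.028,"ry":0,"rz":0,"hand":1}]'

```text
time: 18.73
eef_pos: [0.4761, 0.4248, 0.1502]
orientation: [-0.653, -0.27, 0.654, -0.27]
ft_force: [-0.6, 1.0, -0.3]
width: 0.088
```

```bash
python3 w.py pics/w4.png
```

```text
t 18.78 tcp [0.476  0.4249 0.1503] jaw -45.1 w 0.0882 f [-0.6  0.3  0.5] q [0.69 0.26 1.77 0.   1.11 1.48]
```

View pics/w4.png

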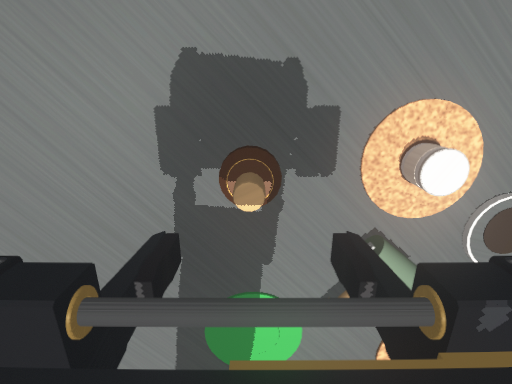

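```bash
python3 - <<'E'
from h import *; import pickle
c,s=pickle.load(open("w.pkl","rb"))
print("handle",ray(c,[[249,194]],.076,s).round(4),"foot",ray(c,[[250,177]],.02,s).round(4))
print("tin top",ray(c,[[443,172]],.044,s).round(4))
plan([(.4765,.4285,.10,-45),(.4765,.4285,.041,-45)])
E
```

```text
handle [[0.4765 0.433  0.076 ]] foot [[0.4754 0.4322 0.02  ]]
tin top [[0.6096 0.3139 0.044 ]]
t 18.78 tcp [0.476  0.4249 0.1503] jaw -45.1 w 0.0882 f [-0.6  0.3  0.5] q [0.69 0.26 1.77 0.   1.11 1.48]
(0.4765, 0.4285, 0.1, -45) -> [ 0.419 -0.018 -0.025] [-0.  0.  0.] rows>= 1.2
(0.4765, 0.4285, 0.041, -45) -> [0.492 0.    0.   ] [0. 0. 0.] rows>= 1.4
```

The dabber (handle top near (249,194), foot (250,177)) stands at about (0.476,0.431). The tin on its pad measures within 2 mm of centre.

move_arm --commands '[{"x":0.1,"y":-0.035,"z":-0.04,"rx":0,"ry":0,"rz":0,"hand":1},{"x":0.3,"y":-0.035,"z":-0.04,"rx":0,"ry":0,"rz":0,"hand":1},{"x":0.5,"y":-0.035,"z":-0.04,"rx":0,"ry":0,"rz":0,"hand":1},{"x":0.7,"y":-0.035,"z":-0.04,"rx":0,"ry":0,"rz":0,"hand":1},{"x":0.85,"y":-0.035,"z":-0.04,"rx":0,"ry":0,"rz":0,"hand":1},{"x":0.9,"y":-0.035,"z":-0.04,"rx":0,"ry":0,"rz":0,"hand":1},{"x":0.9,"y":-0.035,"z":-0.04,"rx":0,"ry":0,"rz":0,"hand":0},{"x":0.9,"y":-0.035,"z":-0.04,"rx":0,"ry":0,"rz":0,"hand":0},{"x":0.9,"y":-0.035,"z":-0.04,"rx":0,"ry":0,"rz":0,"hand":0},{"x":0.9,"y":-0.035,"z":-0.04,"rx":0,"ry":0,"rz":0,"hand":0}]'

```text
time: 19.62
eef_pos: [0.4774, 0.4322, 0.0441]
orientation: [0.654, 0.271, -0.653, 0.27]
ft_force: [-0.3, -0.2, 0.2]
width: 0.0638
```

move_arm --commands '[{"x":0,"y":0,"z":0,"rx":0,"ry":0,"rz":0,"hand":0},{"x":0,"y":0,"z":0,"rx":0,"ry":0,"rz":0,"hand":0},{"x":0,"y":0,"z":0,"rx":0,"ry":0,"rz":0,"hand":0},{"x":0,"y":0,"z":0,"rx":0,"ry":0,"rz":0,"hand":0},{"x":0,"y":0,"z":0,"rx":0,"ry":0,"rz":0,"hand":0},{"x":0,"y":0,"z":0,"rx":0,"ry":0,"rz":0,"hand":0},{"x":0,"y":0,"z":0,"rx":0,"ry":0,"rz":0,"hand":0},{"x":0,"y":0,"z":0,"rx":0,"ry":0,"rz":0,"hand":0},{"x":0,"y":0,"z":0,"rx":0,"ry":0,"rz":0,"hand":0},{"x":0,"y":0,"z":0,"rx":0,"ry":0,"rz":0,"hand":0}]'

```text
time: 20.45
eef_pos: [0.4774, 0.4323, 0.0442]
orientation: [0.654, 0.271, -0.653, 0.27]
ft_force: [-0.0, -0.1, 2.3]
width: 0.0275
```

move_arm --commands '[{"x":-0.1,"y":0,"z":0,"rx":0,"ry":0,"rz":0,"hand":0},{"x":-0.25,"y":0,"z":0,"rx":0,"ry":0,"rz":0,"hand":0},{"x":-0.45,"y":0,"z":0,"rx":0,"ry":0,"rz":0,"hand":0},{"x":-0.65,"y":0,"z":0,"rx":0,"ry":0,"rz":0,"hand":0},{"x":-0.8,"y":0,"z":0,"rx":0,"ry":0,"rz":0,"hand":0},{"x":-0.85,"y":0,"z":0,"rx":0,"ry":0,"rz":0,"hand":0},{"x":-0.85,"y":0,"z":0,"rx":0,"ry":0,"rz":0,"hand":0},{"x":-0.85,"y":0,"z":0,"rx":0,"ry":0,"rz":0,"hand":0},{"x":-0.85,"y":0,"z":0,"rx":0,"ry":0,"rz":0,"hand":0},{"x":-0.85,"y":0,"z":0,"rx":0,"ry":0,"rz":0,"hand":0}]'

```text
time: 21.28
eef_pos: [0.4762, 0.4312, 0.144]
orientation: [-0.653, -0.27, 0.654, -0.27]
ft_force: [-0.0, 0.6, -1.3]
width: 0.0274
```

```bash
python3 - <<'E'
from h import *
plan([(.475,.31,.15,-57),(.465,.2,.15,-73),(.457,.084,.15,-90),(.457,.084,.047,-90)])
E
```

```text
t 21.28 tcp [0.4762 0.4312 0.144 ] jaw -45.1 w 0.0274 f [-0.   0.6 -1.3] q [0.7  0.28 1.77 0.   1.1  1.48]
(0.475, 0.31, 0.15, -57) -> [-0.049  0.708  0.721] [0.066 0.001 0.   ] rows>= 2.9
(0.465, 0.2, 0.15, -73) -> [0.    0.723 0.569] [0.089 0.    0.   ] rows>= 2.6
(0.457, 0.084, 0.15, -90) -> [0.    0.905 0.346] [0.094 0.    0.   ] rows>= 2.8
(0.457, 0.084, 0.047, -90) -> [0.858 0.    0.   ] [0. 0. 0.] rows>= 2.5
```

move_arm --commands '[{"x":-0.05,"y":0.15,"z":0.15,"rx":0.02,"ry":0,"rz":0,"hand":0},{"x":-0.05,"y":0.35,"z":0.35,"rx":0.04,"ry":0,"rz":0,"hand":0},{"x":-0.05,"y":0.55,"z":0.55,"rx":0.06,"ry":0,"rz":0,"hand":0},{"x":-0.05,"y":0.71,"z":0.72,"rx":0.066,"ry":0,"rz":0,"hand":0},{"x":-0.05,"y":0.71,"z":0.72,"rx":0.066,"ry":0,"rz":0,"hand":0},{"x":-0.05,"y":0.71,"z":0.72,"rx":0.066,"ry":0,"rz":0,"hand":0},{"x":-0.05,"y":0.71,"z":0.72,"rx":0.066,"ry":0,"rz":0,"hand":0},{"x":-0.05,"y":0.71,"z":0.72,"rx":0.066,"ry":0,"rz":0,"hand":0},{"x":-0.05,"y":0.71,"z":0.72,"rx":0.066,"ry":0,"rz":0,"hand":0},{"x":-0.05,"y":0.71,"z":0.72,"rx":0.066,"ry":0,"rz":0,"hand":0}]'

```text
time: 22.12
eef_pos: [0.4752, 0.3108, 0.15]
orientation: [-0.677, -0.202, 0.678, -0.202]
ft_force: [0.3, 0.6, -1.0]
width: 0.0272
```

move_arm --commands '[{"x":0,"y":0.2,"z":0.15,"rx":0.02,"ry":0,"rz":0,"hand":0},{"x":0,"y":0.4,"z":0.3,"rx":0.05,"ry":0,"rz":0,"hand":0},{"x":0,"y":0.6,"z":0.45,"rx":0.07,"ry":0,"rz":0,"hand":0},{"x":0,"y":0.72,"z":0.57,"rx":0.089,"ry":0,"rz":0,"hand":0},{"x":0,"y":0.72,"z":0.57,"rx":0.089,"ry":0,"rz":0,"hand":0},{"x":0,"y":0.72,"z":0.57,"rx":0.089,"ry":0,"rz":0,"hand":0},{"x":0,"y":0.72,"z":0.57,"rx":0.089,"ry":0,"rz":0,"hand":0},{"x":0,"y":0.72,"z":0.57,"rx":0.089,"ry":0,"rz":0,"hand":0},{"x":0,"y":0.72,"z":0.57,"rx":0.089,"ry":0,"rz":0,"hand":0},{"x":0,"y":0.72,"z":0.57,"rx":0.089,"ry":0,"rz":0,"hand":0}]'

```text
time: 22.95
eef_pos: [0.4653, 0.202, 0.15]
orientation: [-0.699, -0.106, 0.7, -0.106]
ft_force: [0.1, -0.7, -0.8]
width: 0.0271
```

```bash
python3 w.py pics/w5.png; python3 - <<'E'
from h import *
plan([(.457,.084,.15,-90),(.457,.084,.048,-90)])
E
```

```text
t 23.0 tcp [0.4652 0.2018 0.15  ] jaw -72.8 w 0.0267 f [ 0.3  0.7 -1.3] q [0.36 0.02 2.05 0.   1.07 1.63]
t 23.0 tcp [0.4652 0.2018 0.15  ] jaw -72.8 w 0.0267 f [ 0.3  0.7 -1.3] q [0.36 0.02 2.05 0.   1.07 1.63]
(0.457, 0.084, 0.15, -90) -> [0.    0.918 0.355] [ 0.095  0.001 -0.   ] rows>= 2.8
(0.457, 0.084, 0.048, -90) -> [0.85 0.   0.  ] [0. 0. 0.] rows>= 2.4
```

View pics/w5.png

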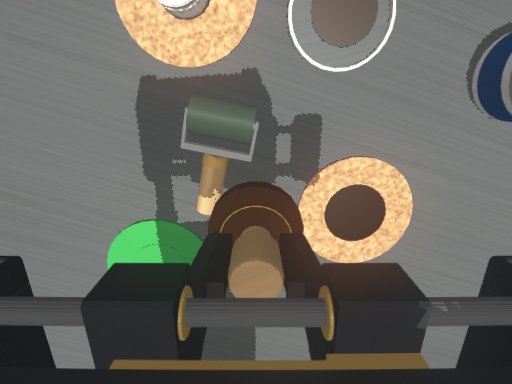

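The dabber is held upright. Its pad disc is at (355,212); the roller drum is at (222,118), its handle running from (214,160) to (206,205).

```bash
python3 - <<'E'
from h import *; import pickle
c,s=pickle.load(open("w.pkl","rb"))
print("pad dab",ray(c,[[355,212]],.004,s).round(4))
a=ray(c,[[222,112]],.036,s)[0]; h=ray(c,[[214.5,160],[206,205]],.022,s); print("drum top",a.round(4),"handle",h.round(4).tolist(), np.degrees(np.arctan2(*(a-h[1])[1::-1])), np.degrees(np.arctan2(*(h[0]-h[1])[1::-1])))
E
```

```text
pad dab [[0.4596 0.0839 0.004 ]]
drum top [0.5224 0.2502 0.036 ] handle [[0.4752, 0.2468, 0.022], [0.4267, 0.2433, 0.022]] 4.156638603223939 4.096219972256455
```

move_arm --commands '[{"x":0,"y":0.2,"z":0.08,"rx":0.02,"ry":0.001,"rz":0,"hand":0},{"x":0,"y":0.45,"z":0.18,"rx":0.05,"ry":0.001,"rz":0,"hand":0},{"x":0,"y":0.7,"z":0.27,"rx":0.08,"ry":0.001,"rz":0,"hand":0},{"x":0,"y":0.92,"z":0.355,"rx":0.095,"ry":0.001,"rz":0,"hand":0},{"x":0,"y":0.92,"z":0.355,"rx":0.095,"ry":0.001,"rz":0,"hand":0},{"x":0,"y":0.92,"z":0.355,"rx":0.095,"ry":0.001,"rz":0,"hand":0},{"x":0,"y":0.92,"z":0.355,"rx":0.095,"ry":0.001,"rz":0,"hand":0},{"x":0,"y":0.92,"z":0.355,"rx":0.095,"ry":0.001,"rz":0,"hand":0},{"x":0,"y":0.92,"z":0.355,"rx":0.095,"ry":0.001,"rz":0,"hand":0},{"x":0,"y":0.92,"z":0.355,"rx":0.095,"ry":0.001,"rz":0,"hand":0}]'

```text
time: 23.83
eef_pos: [0.4572, 0.0846, 0.15]
orientation: [0.707, 0.001, -0.707, 0.001]
ft_force: [-0.1, 0.0, -0.1]
width: 0.0272
```

```bash
python3 - <<'E'
from h import *
plan([(.457,.084,.048,-90)])
E
```

```text
t 23.83 tcp [0.4572 0.0846 0.15  ] jaw -89.8 w 0.0272 f [-0.1  0.  -0.1] q [ 0.13 -0.06  2.13  0.    1.07  1.7 ]
(0.457, 0.084, 0.048, -90) -> [0.85  0.005 0.002] [ 0.001 -0.     0.   ] rows>= 2.4
```

move_arm --commands '[{"x":0.15,"y":0.005,"z":-0.005,"rx":0,"ry":0,"rz":0,"hand":0},{"x":0.3,"y":0.005,"z":-0.005,"rx":0,"ry":0,"rz":0,"hand":0},{"x":0.45,"y":0.005,"z":-0.005,"rx":0,"ry":0,"rz":0,"hand":0},{"x":0.6,"y":0.005,"z":-0.005,"rx":0,"ry":0,"rz":0,"hand":0},{"x":0.7,"y":0.005,"z":-0.005,"rx":0,"ry":0,"rz":0,"hand":0},{"x":0.78,"y":0.005,"z":-0.005,"rx":0,"ry":0,"rz":0,"hand":0},{"x":0.82,"y":0.005,"z":-0.005,"rx":0,"ry":0,"rz":0,"hand":0},{"x":0.84,"y":0.005,"z":-0.005,"rx":0,"ry":0,"rz":0,"hand":0},{"x":0.85,"y":0.005,"z":-0.005,"rx":0,"ry":0,"rz":0,"hand":0},{"x":0.855,"y":0.005,"z":-0.005,"rx":0,"ry":0,"rz":0,"hand":0}]'

```text
time: 24.67
eef_pos: [0.4586, 0.0844, 0.0482]
orientation: [0.708, 0.001, -0.706, 0.001]
ft_force: [-1.3, 0.0, 4.8]
width: 0.0272
```

move_arm --commands '[{"x":0.005,"y":0,"z":0,"rx":0,"ry":0,"rz":0,"hand":0},{"x":0.005,"y":0,"z":0,"rx":0,"ry":0,"rz":0,"hand":0.4},{"x":0.005,"y":0,"z":0,"rx":0,"ry":0,"rz":0,"hand":0.6},{"x":0.005,"y":0,"z":0,"rx":0,"ry":0,"rz":0,"hand":1},{"x":0.005,"y":0,"z":0,"rx":0,"ry":0,"rz":0,"hand":1},{"x":0.005,"y":0,"z":0,"rx":0,"ry":0,"rz":0,"hand":1},{"x":0.005,"y":0,"z":0,"rx":0,"ry":0,"rz":0,"hand":1},{"x":0.005,"y":0,"z":0,"rx":0,"ry":0,"rz":0,"hand":1},{"x":0.005,"y":0,"z":0,"rx":0,"ry":0,"rz":0,"hand":1},{"x":0.005,"y":0,"z":0,"rx":0,"ry":0,"rz":0,"hand":1}]'

```text
time: 25.5
eef_pos: [0.4586, 0.0844, 0.0475]
orientation: [0.708, 0.001, -0.706, 0.001]
ft_force: [-0.4, 0.5, -0.4]
width: 0.085
```

move_arm --commands '[{"x":-0.2,"y":0,"z":0,"rx":0,"ry":0,"rz":0,"hand":1},{"x":-0.5,"y":0,"z":0,"rx":0,"ry":0,"rz":0,"hand":1},{"x":-0.8,"y":0,"z":0,"rx":0,"ry":0,"rz":0,"hand":1},{"x":-0.8,"y":0,"z":0,"rx":0,"ry":0,"rz":0,"hand":1},{"x":-0.8,"y":-0.3,"z":0,"rx":0,"ry":0,"rz":0,"hand":1},{"x":-0.8,"y":-0.6,"z":0,"rx":0,"ry":0,"rz":0,"hand":1},{"x":-0.8,"y":-0.9,"z":0,"rx":0,"ry":0,"rz":0,"hand":1},{"x":-0.8,"y":-1,"z":0,"rx":0,"ry":0,"rz":0,"hand":1},{"x":-0.8,"y":-1,"z":0,"rx":0,"ry":0,"rz":0,"hand":1},{"x":-0.8,"y":-1,"z":0,"rx":0,"ry":0,"rz":0,"hand":1}]'

```text
time: 26.33
eef_pos: [0.4575, 0.2043, 0.143]
orientation: [0.708, 0.002, -0.707, 0.002]
ft_force: [-0.2, 0.4, 0.1]
width: 0.0878
```

```bash
python3 w.py pics/w6.png; python3 - <<'E'
from h import *
plan([(.463,.246,.13,-86),(.463,.246,.01,-86)])
E
```

```text
t 26.38 tcp [0.4576 0.2036 0.143 ] jaw -89.8 w 0.0882 f [-0.2 -0.1 -1.4] q [ 0.37  0.02  2.07 -0.    1.05  1.94]
t 26.38 tcp [0.4576 0.2036 0.143 ] jaw -89.8 w 0.0882 f [-0.2 -0.1 -1.4] q [ 0.37  0.02  2.07 -0.    1.05  1.94]
(0.463, 0.246, 0.13, -86) -> [ 0.108 -0.353 -0.047] [-0.021 -0.    -0.   ] rows>= 1.1
(0.463, 0.246, 0.01, -86) -> [1. 0. 0.] [0. 0. 0.] rows>= 2.9
```

View pics/w6.png

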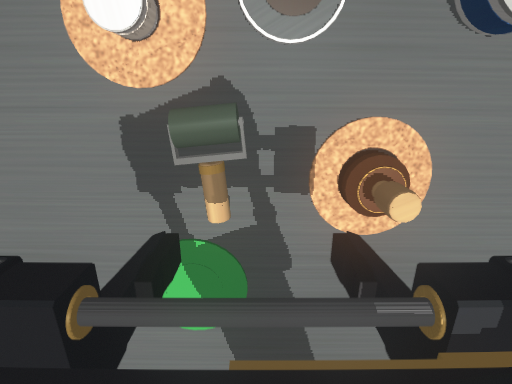

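The dabber stands on its pad (disc at (375,182)). The roller is where it was, handle (212,160)-(217,215). Next is the roller grasp.

move_arm --commands '[{"x":0,"y":-0.2,"z":-0.05,"rx":-0.021,"ry":0,"rz":0,"hand":1},{"x":0.1,"y":-0.355,"z":-0.05,"rx":-0.021,"ry":0,"rz":0,"hand":1},{"x":0.3,"y":-0.355,"z":-0.05,"rx":-0.021,"ry":0,"rz":0,"hand":1},{"x":0.5,"y":-0.355,"z":-0.05,"rx":-0.021,"ry":0,"rz":0,"hand":1},{"x":0.7,"y":-0.355,"z":-0.05,"rx":-0.021,"ry":0,"rz":0,"hand":1},{"x":0.7,"y":-0.355,"z":-0.05,"rx":-0.021,"ry":0,"rz":0,"hand":1},{"x":0.7,"y":-0.355,"z":-0.05,"rx":-0.021,"ry":0,"rz":0,"hand":1},{"x":0.7,"y":-0.355,"z":-0.05,"rx":-0.021,"ry":0,"rz":0,"hand":1},{"x":0.7,"y":-0.355,"z":-0.05,"rx":-0.021,"ry":0,"rz":0,"hand":1},{"x":0.7,"y":-0.355,"z":-0.05,"rx":-0.021,"ry":0,"rz":0,"hand":1}]'

```text
time: 27.22
eef_pos: [0.465, 0.2465, 0.0609]
orientation: [0.708, 0.025, -0.705, 0.024]
ft_force: [-0.2, -0.2, 0.1]
width: 0.0882
```

```bash
python3 - <<'E'
from h import *
plan([(.463,.246,.007,-86)])
E
```

```text
t 27.22 tcp [0.465  0.2465 0.0609] jaw -86.0 w 0.0882 f [-0.2 -0.2  0.1] q [ 0.44  0.16  2.08 -0.    0.89  1.94]
(0.463, 0.246, 0.007, -86) -> [0.449 0.003 0.019] [-0.    -0.001  0.   ] rows>= 1.3
```

move_arm --commands '[{"x":0.15,"y":0,"z":0.019,"rx":0,"ry":-0.001,"rz":0,"hand":1},{"x":0.3,"y":0,"z":0.019,"rx":0,"ry":-0.001,"rz":0,"hand":1},{"x":0.4,"y":0,"z":0.019,"rx":0,"ry":-0.001,"rz":0,"hand":1},{"x":0.45,"y":0,"z":0.019,"rx":0,"ry":-0.001,"rz":0,"hand":1},{"x":0.45,"y":0,"z":0.019,"rx":0,"ry":-0.001,"rz":0,"hand":1},{"x":0.45,"y":0,"z":0.019,"rx":0,"ry":-0.001,"rz":0,"hand":0},{"x":0.45,"y":0,"z":0.019,"rx":0,"ry":-0.001,"rz":0,"hand":0},{"x":0.45,"y":0,"z":0.019,"rx":0,"ry":-0.001,"rz":0,"hand":0},{"x":0.45,"y":0,"z":0.019,"rx":0,"ry":-0.001,"rz":0,"hand":0},{"x":0.45,"y":0,"z":0.019,"rx":0,"ry":-0.001,"rz":0,"hand":0}]'

```text
time: 28.05
eef_pos: [0.4634, 0.2466, 0.0075]
orientation: [0.707, 0.025, -0.706, 0.024]
ft_force: [-0.5, 0.4, -0.1]
width: 0.0568
```

move_arm --commands '[{"x":0,"y":0,"z":0,"rx":0,"ry":0,"rz":0,"hand":0},{"x":0,"y":0,"z":0,"rx":0,"ry":0,"rz":0,"hand":0},{"x":0,"y":0,"z":0,"rx":0,"ry":0,"rz":0,"hand":0},{"x":0,"y":0,"z":0,"rx":0,"ry":0,"rz":0,"hand":0},{"x":0,"y":0,"z":0,"rx":0,"ry":0,"rz":0,"hand":0},{"x":0,"y":0,"z":0,"rx":0,"ry":0,"rz":0,"hand":0},{"x":0,"y":0,"z":0,"rx":0,"ry":0,"rz":0,"hand":0},{"x":0,"y":0,"z":0,"rx":0,"ry":0,"rz":0,"hand":0},{"x":0,"y":0,"z":0,"rx":0,"ry":0,"rz":0,"hand":0},{"x":0,"y":0,"z":0,"rx":0,"ry":0,"rz":0,"hand":0}]'

```text
time: 28.88
eef_pos: [0.4633, 0.2465, 0.0075]
orientation: [0.707, 0.025, -0.706, 0.024]
ft_force: [-0.0, -1.1, 0.4]
width: 0.0231
```

move_arm --commands '[{"x":-0.1,"y":0,"z":0,"rx":0,"ry":0,"rz":0,"hand":0},{"x":-0.2,"y":0,"z":0,"rx":0,"ry":0,"rz":0,"hand":0},{"x":-0.35,"y":0,"z":0,"rx":0,"ry":0,"rz":0,"hand":0},{"x":-0.5,"y":0,"z":0,"rx":0,"ry":0,"rz":0,"hand":0},{"x":-0.65,"y":0,"z":0,"rx":0,"ry":0,"rz":0,"hand":0},{"x":-0.8,"y":0,"z":0,"rx":0,"ry":0,"rz":0,"hand":0},{"x":-0.95,"y":0,"z":0,"rx":0,"ry":0,"rz":0,"hand":0},{"x":-1,"y":0,"z":0,"rx":0,"ry":0,"rz":0,"hand":0},{"x":-1,"y":0,"z":0,"rx":0,"ry":0,"rz":0,"hand":0},{"x":-1,"y":0,"z":0,"rx":0,"ry":0,"rz":0,"hand":0}]'

```text
time: 29.72
eef_pos: [0.4632, 0.2465, 0.1279]
orientation: [0.708, 0.025, -0.706, 0.024]
ft_force: [-0.3, 0.2, -3.0]
width: 0.0231
```

```bash
python3 - <<'E'
from h import *
# grip point 20 mm behind roller middle; drawn axis -32 deg
a=np.radians(-32); g=np.array([.4703,-.4195])-.0205*np.array([np.cos(a),np.sin(a)]); print(g.round(4))
plan([(.463,.14,.14,-90),(.463,.025,.14,-95),(.463,-.09,.14,-104),(.463,-.20,.14,-113),(.458,-.31,.14,-122),(g[0],g[1],.14,-122)])
E
```

```text
[ 0.4529 -0.4086]
t 29.72 tcp [0.4632 0.2465 0.1279] jaw -86.0 w 0.0231 f [-0.3  0.2 -3. ] q [0.44 0.08 2.04 0.   1.02 1.94]
(0.463, 0.14, 0.14, -90) -> [-0.102  0.885  0.063] [ 0.022 -0.001  0.   ] rows>= 2.6
(0.463, 0.025, 0.14, -95) -> [0.    0.958 0.   ] [0.028 0.    0.   ] rows>= 2.8
(0.463, -0.09, 0.14, -104) -> [ 0.     0.955 -0.084] [0.05 0.   0.  ] rows>= 2.8
(0.463, -0.2, 0.14, -113) -> [ 0.     0.889 -0.222] [0.05 0.   0.  ] rows>= 2.6
(0.458, -0.31, 0.14, -122) -> [ 0.    0.86 -0.32] [0.05 0.   0.  ] rows>= 2.6
(np.float64(0.45291501402879325), np.float64(-0.4086366550832193), 0.14, -122) -> [ 0.    0.72 -0.4 ] [0. 0. 0.] rows>= 2.4
```

move_arm --commands '[{"x":-0.1,"y":0.2,"z":0.01,"rx":0.005,"ry":0,"rz":0,"hand":0},{"x":-0.1,"y":0.4,"z":0.03,"rx":0.01,"ry":0,"rz":0,"hand":0},{"x":-0.1,"y":0.6,"z":0.05,"rx":0.015,"ry":0,"rz":0,"hand":0},{"x":-0.1,"y":0.8,"z":0.06,"rx":0.022,"ry":0,"rz":0,"hand":0},{"x":-0.1,"y":0.88,"z":0.06,"rx":0.022,"ry":0,"rz":0,"hand":0},{"x":-0.1,"y":0.88,"z":0.06,"rx":0.022,"ry":0,"rz":0,"hand":0},{"x":-0.1,"y":0.88,"z":0.06,"rx":0.022,"ry":0,"rz":0,"hand":0},{"x":-0.1,"y":0.88,"z":0.06,"rx":0.022,"ry":0,"rz":0,"hand":0},{"x":-0.1,"y":0.88,"z":0.06,"rx":0.022,"ry":0,"rz":0,"hand":0},{"x":-0.1,"y":0.88,"z":0.06,"rx":0.022,"ry":0,"rz":0,"hand":0}]'

```text
time: 30.55
eef_pos: [0.4633, 0.1415, 0.1397]
orientation: [0.708, 0.001, -0.706, 0.0]
ft_force: [-0.6, -0.2, -0.7]
width: 0.0232
```

move_arm --commands '[{"x":0,"y":0.2,"z":0,"rx":0.005,"ry":0,"rz":0,"hand":0},{"x":0,"y":0.4,"z":0,"rx":0.01,"ry":0,"rz":0,"hand":0},{"x":0,"y":0.6,"z":0,"rx":0.02,"ry":0,"rz":0,"hand":0},{"x":0,"y":0.8,"z":0,"rx":0.028,"ry":0,"rz":0,"hand":0},{"x":0,"y":0.96,"z":0,"rx":0.028,"ry":0,"rz":0,"hand":0},{"x":0,"y":0.96,"z":0,"rx":0.028,"ry":0,"rz":0,"hand":0},{"x":0,"y":0.96,"z":0,"rx":0.028,"ry":0,"rz":0,"hand":0},{"x":0,"y":0.96,"z":0,"rx":0.028,"ry":0,"rz":0,"hand":0},{"x":0,"y":0.96,"z":0,"rx":0.028,"ry":0,"rz":0,"hand":0},{"x":0,"y":0.96,"z":0,"rx":0.028,"ry":0,"rz":0,"hand":0}]'

```text
time: 31.38
eef_pos: [0.4636, 0.0273, 0.1395]
orientation: [0.707, -0.029, -0.706, -0.031]
ft_force: [0.4, 0.1, -2.4]
width: 0.023
```

move_arm --commands '[{"x":0,"y":0.2,"z":-0.02,"rx":0.01,"ry":0,"rz":0,"hand":0},{"x":0,"y":0.4,"z":-0.04,"rx":0.02,"ry":0,"rz":0,"hand":0},{"x":0,"y":0.6,"z":-0.06,"rx":0.03,"ry":0,"rz":0,"hand":0},{"x":0,"y":0.8,"z":-0.08,"rx":0.04,"ry":0,"rz":0,"hand":0},{"x":0,"y":0.96,"z":-0.08,"rx":0.05,"ry":0,"rz":0,"hand":0},{"x":0,"y":0.96,"z":-0.08,"rx":0.05,"ry":0,"rz":0,"hand":0},{"x":0,"y":0.96,"z":-0.08,"rx":0.05,"ry":0,"rz":0,"hand":0},{"x":0,"y":0.96,"z":-0.08,"rx":0.05,"ry":0,"rz":0,"hand":0},{"x":0,"y":0.96,"z":-0.08,"rx":0.05,"ry":0,"rz":0,"hand":0},{"x":0,"y":0.96,"z":-0.08,"rx":0.05,"ry":0,"rz":0,"hand":0}]'

```text
time: 32.22
eef_pos: [0.4634, -0.0872, 0.1392]
orientation: [0.703, -0.084, -0.701, -0.086]
ft_force: [-0.7, 0.1, -0.5]
width: 0.0228
```

move_arm --commands '[{"x":0,"y":0.2,"z":-0.05,"rx":0.01,"ry":0,"rz":0,"hand":0},{"x":0,"y":0.4,"z":-0.1,"rx":0.02,"ry":0,"rz":0,"hand":0},{"x":0,"y":0.6,"z":-0.15,"rx":0.03,"ry":0,"rz":0,"hand":0},{"x":0,"y":0.8,"z":-0.2,"rx":0.04,"ry":0,"rz":0,"hand":0},{"x":0,"y":0.89,"z":-0.22,"rx":0.05,"ry":0,"rz":0,"hand":0},{"x":0,"y":0.89,"z":-0.22,"rx":0.05,"ry":0,"rz":0,"hand":0},{"x":0,"y":0.89,"z":-0.22,"rx":0.05,"ry":0,"rz":0,"hand":0},{"x":0,"y":0.89,"z":-0.22,"rx":0.05,"ry":0,"rz":0,"hand":0},{"x":0,"y":0.89,"z":-0.22,"rx":0.05,"ry":0,"rz":0,"hand":0},{"x":0,"y":0.89,"z":-0.22,"rx":0.05,"ry":0,"rz":0,"hand":0}]'

```text
time: 33.05
eef_pos: [0.4636, -0.1961, 0.1388]
orientation: [0.694, -0.138, -0.693, -0.14]
ft_force: [-0.5, -0.6, -1.8]
width: 0.0233
```

move_arm --commands '[{"x":0,"y":0.2,"z":-0.08,"rx":0.01,"ry":0,"rz":0,"hand":0},{"x":0,"y":0.4,"z":-0.15,"rx":0.02,"ry":0,"rz":0,"hand":0},{"x":0,"y":0.6,"z":-0.22,"rx":0.03,"ry":0,"rz":0,"hand":0},{"x":0,"y":0.8,"z":-0.3,"rx":0.04,"ry":0,"rz":0,"hand":0},{"x":0,"y":0.86,"z":-0.32,"rx":0.05,"ry":0,"rz":0,"hand":0},{"x":0,"y":0.86,"z":-0.32,"rx":0.05,"ry":0,"rz":0,"hand":0},{"x":0,"y":0.86,"z":-0.32,"rx":0.05,"ry":0,"rz":0,"hand":0},{"x":0,"y":0.86,"z":-0.32,"rx":0.05,"ry":0,"rz":0,"hand":0},{"x":0,"y":0.86,"z":-0.32,"rx":0.05,"ry":0,"rz":0,"hand":0},{"x":0,"y":0.86,"z":-0.32,"rx":0.05,"ry":0,"rz":0,"hand":0}]'

```text
time: 33.88
eef_pos: [0.4593, -0.3049, 0.1385]
orientation: [0.681, -0.191, -0.68, -0.194]
ft_force: [0.1, -0.4, -2.1]
width: 0.0235
```

```bash
python3 w.py pics/w7.png; python3 - <<'E'
from h import *
plan([(.453,-.4085,.14,-122),(.453,-.4085,.012,-122)])
E
```

```text
t 33.93 tcp [ 0.4594 -0.3051  0.1385] jaw -121.6 w 0.0235 f [ 0.5  0.  -1.4] q [-0.63  0.12  1.97  0.    1.05  1.49]
t 33.93 tcp [ 0.4594 -0.3051  0.1385] jaw -121.6 w 0.0235 f [ 0.5  0.  -1.4] q [-0.63  0.12  1.97  0.    1.05  1.49]
(0.453, -0.4085, 0.14, -122) -> [-0.015  0.761 -0.406] [ 0.002 -0.     0.001] rows>= 2.5
(0.453, -0.4085, 0.012, -122) -> [1.067 0.    0.   ] [0. 0. 0.] rows>= 3.1
```

View pics/w7.png

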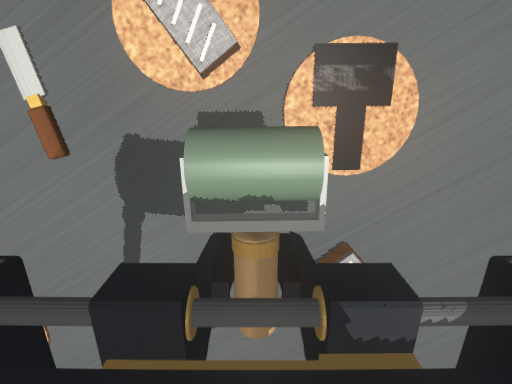

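The roller is held square in the jaws. The T's wide part is at (314..397, 42..106) and its stem end at (346,170).

```bash
python3 - <<'E'
from h import *; import pickle
c,s=pickle.load(open("w.pkl","rb"))
p=ray(c,[[314,42],[397,43],[333,169],[360,170]],.004,s)[:,:2]
t=(p[0]+p[1])/2; e=(p[2]+p[3])/2; print("mid",((t+e)/2).round(4),np.linalg.norm(t-e).round(4),np.degrees(np.arctan2(*(t-e)[::-1])))
E
```

```text
mid [ 0.4715 -0.4194] 0.1163 -29.979112806849642
```

move_arm --commands '[{"x":0,"y":0.2,"z":-0.1,"rx":0.002,"ry":0,"rz":0.001,"hand":0},{"x":0,"y":0.4,"z":-0.2,"rx":0.002,"ry":0,"rz":0.001,"hand":0},{"x":0,"y":0.6,"z":-0.3,"rx":0.002,"ry":0,"rz":0.001,"hand":0},{"x":0,"y":0.76,"z":-0.4,"rx":0.002,"ry":0,"rz":0.001,"hand":0},{"x":0.1,"y":0.76,"z":-0.4,"rx":0.002,"ry":0,"rz":0.001,"hand":0},{"x":0.2,"y":0.76,"z":-0.4,"rx":0.002,"ry":0,"rz":0.001,"hand":0},{"x":0.3,"y":0.76,"z":-0.4,"rx":0.002,"ry":0,"rz":0.001,"hand":0},{"x":0.4,"y":0.76,"z":-0.4,"rx":0.002,"ry":0,"rz":0.001,"hand":0},{"x":0.4,"y":0.76,"z":-0.4,"rx":0.002,"ry":0,"rz":0.001,"hand":0},{"x":0.4,"y":0.76,"z":-0.4,"rx":0.002,"ry":0,"rz":0.001,"hand":0}]'

```text
time: 34.77
eef_pos: [0.4517, -0.4059, 0.0883]
orientation: [-0.679, 0.193, 0.681, 0.195]
ft_force: [-0.0, -1.0, -1.5]
width: 0.0234
```

```bash
python3 - <<'E'
from h import *
plan([(.453,-.4085,.012,-122)])
E
```

```text
t 34.77 tcp [ 0.4517 -0.4059  0.0883] jaw -121.9 w 0.0234 f [-0.  -1.  -1.5] q [-0.77  0.27  1.89  0.    0.98  1.35]
(0.453, -0.4085, 0.012, -122) -> [ 0.635  0.014 -0.023] [0.001 0.001 0.   ] rows>= 1.8
```

move_arm --commands '[{"x":0.1,"y":0.012,"z":-0.025,"rx":-0.004,"ry":0.001,"rz":0,"hand":0},{"x":0.2,"y":0.012,"z":-0.025,"rx":-0.004,"ry":0.001,"rz":0,"hand":0},{"x":0.3,"y":0.012,"z":-0.025,"rx":-0.004,"ry":0.001,"rz":0,"hand":0},{"x":0.4,"y":0.012,"z":-0.025,"rx":-0.004,"ry":0.001,"rz":0,"hand":0},{"x":0.5,"y":0.012,"z":-0.025,"rx":-0.004,"ry":0.001,"rz":0,"hand":0},{"x":0.57,"y":0.012,"z":-0.025,"rx":-0.004,"ry":0.001,"rz":0,"hand":0},{"x":0.61,"y":0.012,"z":-0.025,"rx":-0.004,"ry":0.001,"rz":0,"hand":0},{"x":0.63,"y":0.012,"z":-0.025,"rx":-0.004,"ry":0.001,"rz":0,"hand":0},{"x":0.638,"y":0.012,"z":-0.025,"rx":-0.004,"ry":0.001,"rz":0,"hand":0},{"x":0.638,"y":0.012,"z":-0.025,"rx":-0.004,"ry":0.001,"rz":0,"hand":0}]'

```text
time: 35.6
eef_pos: [0.4536, -0.4088, 0.012]
orientation: [0.681, -0.19, -0.681, -0.19]
ft_force: [1.4, 0.4, -1.9]
width: 0.0233
```

move_arm --commands '[{"x":0.005,"y":0,"z":0,"rx":0,"ry":0,"rz":0,"hand":0},{"x":0.005,"y":0,"z":0,"rx":0,"ry":0,"rz":0,"hand":0.4},{"x":0.005,"y":0,"z":0,"rx":0,"ry":0,"rz":0,"hand":0.6},{"x":0.005,"y":0,"z":0,"rx":0,"ry":0,"rz":0,"hand":1},{"x":0.005,"y":0,"z":0,"rx":0,"ry":0,"rz":0,"hand":1},{"x":0.005,"y":0,"z":0,"rx":0,"ry":0,"rz":0,"hand":1},{"x":0.005,"y":0,"z":0,"rx":0,"ry":0,"rz":0,"hand":1},{"x":0.005,"y":0,"z":0,"rx":0,"ry":0,"rz":0,"hand":1},{"x":0.005,"y":0,"z":0,"rx":0,"ry":0,"rz":0,"hand":1},{"x":0.005,"y":0,"z":0,"rx":0,"ry":0,"rz":0,"hand":1}]'

```text
time: 36.43
eef_pos: [0.4536, -0.4088, 0.0113]
orientation: [0.681, -0.19, -0.681, -0.19]
ft_force: [-0.1, -0.8, -0.5]
width: 0.081
```

move_arm --commands '[{"x":-0.2,"y":0,"z":0,"rx":0,"ry":0,"rz":0,"hand":1},{"x":-0.5,"y":0,"z":0,"rx":0,"ry":0,"rz":0,"hand":1},{"x":-0.8,"y":0,"z":0,"rx":0,"ry":0,"rz":0,"hand":1},{"x":-1,"y":0,"z":0,"rx":0,"ry":0,"rz":0,"hand":1},{"x":-1,"y":0,"z":0,"rx":0,"ry":0,"rz":0,"hand":1},{"x":-1,"y":0,"z":0,"rx":0,"ry":0,"rz":0,"hand":1},{"x":-1,"y":0,"z":0,"rx":0,"ry":0,"rz":0,"hand":1},{"x":-1,"y":0,"z":0,"rx":0,"ry":0,"rz":0,"hand":1},{"x":-1,"y":0,"z":0,"rx":0,"ry":0,"rz":0,"hand":1},{"x":-1,"y":0,"z":0,"rx":0,"ry":0,"rz":0,"hand":1}]'

```text
time: 37.27
eef_pos: [0.4527, -0.408, 0.1294]
orientation: [-0.68, 0.189, 0.682, 0.191]
ft_force: [0.3, -0.9, 0.0]
width: 0.0882
```

move_arm --commands '[{"x":-0.5,"y":0.3,"z":0.15,"rx":0,"ry":0,"rz":0,"hand":1},{"x":-0.8,"y":0.6,"z":0.3,"rx":0,"ry":0,"rz":0,"hand":1},{"x":-0.8,"y":0.9,"z":0.3,"rx":0,"ry":0,"rz":0,"hand":1},{"x":-0.8,"y":1,"z":0.3,"rx":0,"ry":0,"rz":0,"hand":1},{"x":-0.8,"y":1,"z":0.3,"rx":0,"ry":0,"rz":0,"hand":1},{"x":-0.8,"y":1,"z":0.3,"rx":0,"ry":0,"rz":0,"hand":1},{"x":-0.8,"y":1,"z":0.3,"rx":0,"ry":0,"rz":0,"hand":1},{"x":-0.8,"y":1,"z":0.3,"rx":0,"ry":0,"rz":0,"hand":1},{"x":-0.8,"y":1,"z":0.3,"rx":0,"ry":0,"rz":0,"hand":1},{"x":-0.8,"y":1,"z":0.3,"rx":0,"ry":0,"rz":0,"hand":1}]'

```text
time: 38.1
eef_pos: [0.3604, -0.4911, 0.2242]
orientation: [-0.68, 0.188, 0.682, 0.191]
ft_force: [0.2, -1.0, 0.2]
width: 0.0881
```

```bash
python3 - <<'E'
from h import *
plan([]); c=read_camera("top"); cv2.imwrite("pics/top9.png",cv2.resize(c["color"][20:290,60:460],None,fx=2,fy=2,interpolation=2))
E
```

```text
t 38.1 tcp [ 0.3604 -0.4911  0.2242] jaw -121.1 w 0.0881 f [ 0.2 -1.   0.2] q [-0.98  0.15  1.76  0.    1.23  1.13]
```

View pics/top9.png

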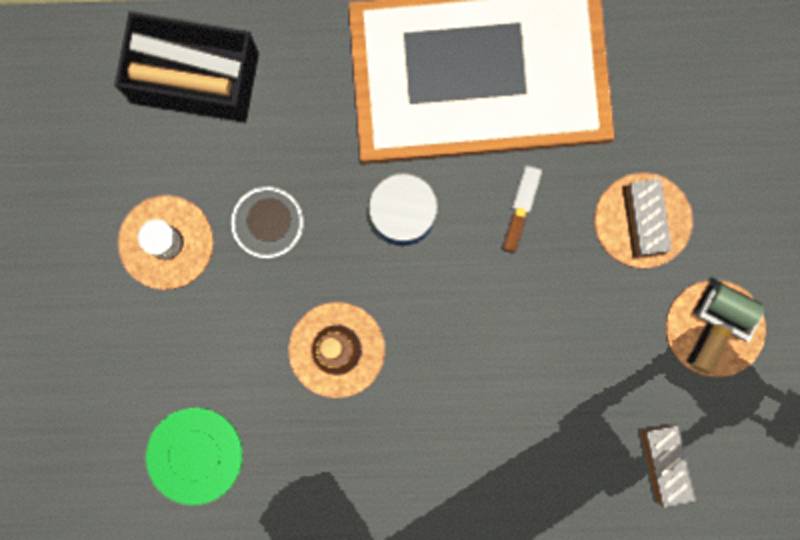

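```bash
python3 - <<'E'
from h import *
c=read_camera("top")
for n,u,z in [("tin",(155,239),.044),("block",(652,217),.03),("drumtop",(738,306),.036),("hend",(702,368),.026),("dab foot",(337,350),.025),("dab top",(330,348),.08),("bigtin",(403,207),.05)]:
    print(n,ray(c,[[u[0]/2+60,u[1]/2+20]],z)[0,:2].round(4))
E
```

```text
tin [0.6052 0.3128]
block [ 0.6155 -0.3361]
drumtop [ 0.4947 -0.4361]
hend [ 0.4168 -0.3905]
dab foot [0.4542 0.0808]
dab top [0.454  0.0844]
bigtin [ 0.6355 -0.0115]
```

```bash
python3 -c "
from station import ctrl; print(ctrl.sign_off())"
```

```text
the job is handed in; nothing more can be done
None
```

The dabber, small tin, printing block and roller are each on their own pad and released. I handed the job in at about 38 s of the 118 s allowed; the sign-off gives no verdict.

**Last checks (top camera, read by eye):**

| Thing | Offset from pad middle (limit 15 mm) | Turn |
|---|---|---|
| Dabber | about 5 mm | – |
| Small tin | about 6 mm | – |
| Printing block | about 4 mm | placed along the outline; not re-measured after release |
| Roller | about 6 mm | -30°, against -30 to -32° measured for the outline; drum on the wide part |

- **Upright and clear:** all four look upright, and the gripper is raised well clear of everything.
- **Big tin:** it reads within 2 mm of its first position.
- **Block choice:** I moved the leftmost of the two look-alike blocks and left the other, and the green disc, alone.
- **Disagreement:** the wrist camera put the tin within about 2 mm of its pad's middle, against about 6 mm from the top camera. I put the difference down to calibration and picking pixels by eye.

No check failed.

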